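# Lever the snap-in battery cover off a data logger with a screwdriver

### The job

The cells in the data logger are spent: lever its tight, flush blue battery cover loose with the red-handled screwdriver, set in the notch of the front wall so that the notch's steel edge is the fulcrum. Lay the screwdriver back flat on the open bench, then lift the cover off and set it down level, outer face up, in the aluminium tray. Leave everything else standing where it is.

Things in the scene. Friction and masses are not known exactly. Their poses are not given: they have to be found in the camera images.
- logger: Grey box, a data logger that stays put on the bench: 120 (x) x 92 (y) x 84 mm tall; origin at the centre of its underside, z up. Its front wall (-x side, 6 mm thick) has the pry notch in its middle. The blue cover lies flush in its top over the battery bay; the top round it is flat, 19 mm wide at either side, 38 mm behind. The bay is empty from 47 mm above the bench up to the cover.
- notch (a point): middle of the outer edge of the pry notch's floor (the steel fulcrum), on the outer face of the front wall, 70.5 mm above the bench; axes as the logger's. The notch is 13 mm wide, open at the top and towards the bay
- cover: Blue cover, 75 (x) x 50 (y) mm: plate 6 mm thick on four feet, 19.5 mm high in all, 60 g. Origin midway under its feet; plate 13.5 to 19.5 mm above it, outer face +z, front edge at x = -37.5 mm. Seated, its axes lie along the logger's and its origin is at (-15, 0, 64.5) mm in the logger's frame; a gap of only 1 mm round it leaves nothing to grip.
- cover_front (a point): middle of the front edge of the cover's outer face: 84 mm above the bench while seated, some 99 mm when propped up by the catch (the plate then slopes about 12 degrees). Propped, the plate can be gripped across its 50 mm width near the front and lifts straight out
- pry_point (a point): on the steel pry plate under the cover, 25 mm behind its front edge, 77 mm above the bench while seated: lever here from below. A cut-out 8 mm deep and 17 mm wide in the middle of the plate's front edge leaves the way from the notch open; the blade goes in with its handle some 8 degrees high
- catch (a joint): sprung catch in the bay, two noses 30 mm apart that hook over the cover's two front legs, 30 mm behind its front edge: 0 m at rest, more when pushed to the front. It holds the cover down with some 15 N; levered up by the pry point the cover hinges on its rear edge. With the front up about 7 mm the catch snaps under the legs and keeps it propped when the lever is withdrawn
- red_screwdriver: Slot screwdriver, red handle, 201 mm long, 39 g, lying on the bench. Origin under its middle, long axis along y, 12.7 mm above the origin: handle 27 mm thick from y = +6 to +100 mm, steel shaft 5 mm thick to the blade's tip at y = -100 mm (the last 8 mm thin)
- driver_middle (a point): middle of the red screwdriver, on its axis. With this point 60 mm outside the notch's edge the shaft ends at the pry point (much deeper would lift the rear), and the cover snaps up when the handle side slopes down some 11 to 20 degrees; the handle's end then still clears the bench
- tray: Shallow aluminium tray, 116 (x) x 94 (y) x 10 mm, fixed to the bench; walls 3 mm thick, floor 3 mm above its origin, which is the centre of its underside
- fine_screwdriver: bystander: small screwdriver with a blue handle, 133 mm long, lying on the bench; origin under its middle
- fresh_cell_a: bystander: new round cell, red and white, 15 mm thick, 50 mm tall, standing on end beside the logger's left wall; origin under its middle
- fresh_cell_b: bystander: new round cell, black and yellow, 15 mm thick, 50 mm tall, standing on end beside the logger's left wall; origin under its middle
- black_vial: bystander: sample vial with a black cap, 26 mm thick, 54 mm tall, standing; origin under its middle
- red_vial: bystander: sample vial with a red cap, 26 mm thick, 54 mm tall, standing; origin under its middle
- gauge: bystander: round pressure gauge, 51 mm across, 24 mm thick, lying on its back; origin under its middle
- blue_bottle: bystander: sample bottle with a blue pointed cap, 49 mm thick, 104 mm tall, standing; origin under its middle
- timer: bystander: white bench timer, 62 mm wide, 58 mm tall, 18 mm thick, standing on edge; origin under its middle

How it is judged:
By the outcome, as a careful person would: the job done as asked, in the order asked, and still so for the second after the job is handed in, with the robot touching nothing.
It also fails if it takes over 72 s, if anything falls off the work surface, if the arm or the gripper's body presses on something with over 40 N, if the wrist force passes 120 N, or if a joint passes its speed limit or range.

### The arm

A 6-joint arm with a two-finger parallel gripper is mounted at the origin on a cart in front of the work surface, level with it; the furniture and walls round the work are solid. World frame = base frame: x ahead of the robot, y to its left, z up, the work surface at z = 0. Lengths are in mm, angles in rad, forces in N, time in s.
With the tool pointing down it reaches from about 350 to 875 mm from the base axis. Payload 4.2 kg.
Tool frame: the origin (TCP) lies midway between the tips of the shut fingers; the grasp point (between the pads) lies 19 mm behind it; z points along the fingers, y is the line along which they close (so a half turn about z gives the same grasp; the last joint's range is limited). The gripper opens to 85 mm and grips with 20 to 120 N. Pads are 22 mm wide; open, the fingers measure 114 mm over their backs; the gripper's body (76 mm by 85 mm) begins 54 mm behind the grasp point. The pads swing forward as they close: fully open they stand 13 mm farther back than shut.
Start: joints at [1.545, 0.385, 0.008, 0, -1.194, -0.259], TCP at [175.571, 599.812, 231.312] pointing down, gripper open.
Joint ranges: [-3.14, 3.14], [-1.21, 2.06], [-1.07, 1.41], [-3.16, 2.05], [-2.99, -0.16], [-3.1, 3.1]. Speed limits (rad/s): [2.79, 2.79, 3.14, 3.14, 3.14, 3.14].

### API

Orientations are given as a unit quaternion [x, y, z, w].
In Python, from bench import arm gives the robot as it stands.
- The arm moves only by the tool send_rows, never from a script. Its argument "targets" is a list of rows, each an object of numbers: "gripper": the gripper command: -1 is fully open, 1 is shut, values between are in proportion; "x", "y", "z": the shift along the tool's x, y, z in cm; "ax", "ay", "az": the turn, a rotation vector about the tool's x, y, z in degrees. A call has 1 to 5 rows; each row shifts and turns the commanded pose from where the row before left it, along the tool's axes as they then stand; what a row does not reach is not made up. A row lasts 1/12 s, in which the tool goes at most 41.7 mm and 7.16 degrees, less where a joint would pass 70% of its speed; a pose out of reach is approached as far as the arm can. A call is refused whole if a number of a shift passes 4.17 or a number of a turn 7.16, either way. A call with a gripper value outside its range is refused whole. The fingers move at their own pace and stop on an object; the grip force is fixed at half the most. Time passes only in rows, so rows that do not move let the fingers close. It gives the time, the measured TCP pose, the force, the opening and the grip force at its end, in the units of the state.
- arm.read_state(): the state, without advancing time (a new reading comes with each control period).
- arm.get_image(name): name is "side" or "top" or "wrist"; returns (picture, depth): 480x640x3 uint8, red, green, blue; 480x640 float32, mm along the optical axis (not along the pixel's ray), 0 where there is no reading.
- arm.camera_model(name): a dict with "fx", "fy", "cx", "cy" (pixels), "cam_to_world" (4x4, takes a point from camera to world coordinates). Camera axes: x right, y down, z forward; pixel columns grow to the right and rows downward; lengths in mm; the calibration is good to about 2 mm. The wrist camera is an equidistant fisheye: a pixel r from the principal point sees the ray r / f radians off the axis. A picture is of the moment at which its call begins: read the wrist's pose just before it. camera_model takes no time and is no camera call; for the wrist camera it gives the pose at the moment of the call.
- arm.job_done(): hands the job in; it is judged then, once.
Trained networks look in the newest picture that a camera, given by its name, has taken for a name from the list of things; names that differ only in an ending like _2 or _b are one class to them, and where a whole thing is asked for, a point or a joint stands for the part that bears it (a point fixed in the world has none). Each returns a list of dicts, best first, with "score" (0 to 1); they miss things now and then, are a little off and sometimes report something else, mostly with a low value. They report only what shows in the picture. A call takes as long as a camera call.
- arm.boxes_of(camera, thing): "rect" ([left, top, width, height] in pixels, round what is visible of it).
The state is a dict: "clock": time; "joints": joint angles; "joint_vel": joint speeds; "joint_efforts": joint torques, N m; "position": TCP position; "ee_rot": TCP orientation; "contact_force": force on the tool from outside, world axes, zero at the start; "wrist_torque": the same for the moment, N m; "gripper_width": finger opening in mm; "grasp_force": force on a finger pad.
Only numpy, scipy, OpenCV 4.12 (cv2) and the standard library are available. Lean on these libraries where they do the work, as an engineer would, in place of code of your own. Each camera call takes 0.05 s, during which the arm holds its last target. There are 200 camera calls.

## Working session

There is one attempt and no reset: what is moved stays moved. The work goes in short steps, Python scripts to look and compute and a tool call to move; the robot and the scene stay as the last step left them, time stands still between calls to the robot, and variables do not carry over. Pictures are saved under pics/ and viewed, at most 14 in all, crops included, and the job is handed in when it is done.

Besides the shell and the picture viewer there is one more tool, called by a JSON object that holds its "fn" and its "kwargs", one argument or row to a line. send_rows: Moves the arm, as the interface text tells. Its arguments: {"type":"object","properties":{"targets":{"type":"array"}},"required":["targets"]}

```bash
mkdir -p pics; ls; cat > h.py <<'E'
import numpy as np, cv2
from bench import arm
from scipy.spatial.transform import Rotation as R
def cloud(name):
    im,d=arm.get_image(name); m=arm.camera_model(name)
    v,u=np.mgrid[0:480,0:640]
    P=np.stack([(u-m['cx'])/m['fx']*d,(v-m['cy'])/m['fy']*d,d],-1)
    T=np.array(m['cam_to_world']); W=P@T[:3,:3].T+T[:3,3]
    W[d<=0]=np.nan
    return im,d,W,m
E
python3 - <<'E'
from h import *
for n in ['top','side']:
    im,d,W,m=cloud(n); cv2.imwrite(f'pics/{n}0.png',im[:,:,::-1]); np.save(f'{n}0.npy',W)
    print(n,np.round(m['cam_to_world'],2).tolist())
    for t in ['logger','cover','red_screwdriver','tray','fine_screwdriver']:
        b=arm.boxes_of(n,t)
        for q in b[:2]:
            l,tp,w,h=[int(x) for x in q['rect']]
            p=W[tp+h//2,l+w//2]; print(t,round(q['score'],2),q['rect'],np.round(p))
print(arm.read_state())
E
```

```text
pics
top [[-0.02, -0.99, 0.11, 385.84], [-1.0, 0.02, -0.01, 42.35], [0.01, -0.11, -0.99, 1366.5], [0.0, 0.0, 0.0, 1.0]]
logger 0.74 [169.4, 205.9, 55.2, 60.0] [540. 329.  88.]
cover 0.72 [185.1, 225.0, 24.8, 32.9] [525. 327.  83.]
red_screwdriver 0.96 [349.4, 286.0, 52.7, 9.0] [ 391. -130.   21.]
tray 0.72 [258.4, 260.1, 50.1, 46.7] [415. 114.   3.]
tray 0.61 [177.5, 257.0, 2.8, 0.4] [488. 385.  46.]
fine_screwdriver 0.52 [448.6, 218.8, 8.5, 9.6] [ 569. -345.   18.]
side [[-0.82, -0.37, 0.43, -123.19], [-0.57, 0.51, -0.65, 1035.32], [0.02, -0.78, -0.63, 1048.66], [0.0, 0.0, 0.0, 1.0]]
logger 0.84 [212.1, 299.4, 72.8, 60.9] [515. 362.  84.]
cover 0.74 [234.9, 310.4, 44.0, 23.4] [517. 332.  83.]
tray 0.61 [232.5, 311.0, 45.4, 20.2] [519. 337.  85.]
fine_screwdriver 0.74 [210.2, 304.6, 70.7, 57.2] [513. 374.  87.]
fine_screwdriver 0.4 [394.9, 237.7, 31.6, 40.2] [ 381. -120.   23.]
{'clock': 0.6, 'joints': array([ 1.54459461e+00,  3.84688643e-01,  7.84162638e-03, -9.05158841e-06,
       -1.19400085e+00, -2.58622356e-01]), 'joint_vel': array([-0.00095086, -0.00061358,  0.00228014,  0.00075719, -0.00121898,
       -0.00206462]), 'joint_efforts': array([ 2.69506645e-04, -3.91829467e+01,  1.88529289e+01,  4.18880537e+00,
       -3.98230713e-04,  1.14656284e-06]), 'position': array([175.57129344, 599.78268315, 231.29469944]), 'ee_rot': array([ 9.89876297e-01, -1.41932790e-01, -1.19185698e-06,  2.60842582e-05]), 'contact_force': array([-0.17320557,  0.68097881, -0.40109171]), 'wrist_torque': array([ 0.04236891, -0.01236081, -0.01514387]), 'grasp_force': 0.0, 'gripper_width': 85.34926528924937}
```

```bash
python3 - <<'E'
from h import *
a=cv2.imread('pics/top0.png')[150:350,120:480]; b=cv2.imread('pics/side0.png')[200:400,150:510]
cv2.imwrite('pics/c0.png',np.vstack([cv2.resize(a,(540,300),interpolation=2),cv2.resize(b,(540,300),interpolation=2)]))
W=np.load('top0.npy')
def fit(mask,n):
    p=W[mask][:,:2].astype(np.float32); r=cv2.minAreaRect(p); print(n,len(p),np.round(r[0]),np.round(r[1]),round(r[2],1), np.round(np.nanmedian(W[mask][:,2])))
im=cv2.imread('pics/top0.png').astype(int); hsv=cv2.cvtColor(im.astype(np.uint8),cv2.COLOR_BGR2HSV)
z=W[...,2]; v,u=np.mgrid[0:480,0:640]
box=lambda l,t,w,h:(u>=l)&(u<l+w)&(v>=t)&(v<t+h)
fit(box(160,195,75,80)&(z>76)&(z<92),'logger')
blue=(hsv[...,0]>95)&(hsv[...,0]<130)&(hsv[...,1]>120)
fit(box(160,195,75,80)&(z>76)&(z<92)&blue,'cover')
m=box(345,280,62,20)&(z>6)
fit(m,'driver'); 
fit(box(250,252,65,62)&(z>6)&(z<16),'trayrim')
red=box(340,275,70,30)&((hsv[...,0]<8)|(hsv[...,0]>172))&(hsv[...,1]>120); fit(red,'redhandle')
print(np.round(W[290,345:405,2]))
E
```

```text
logger 1646 [538. 334.] [121.  93.] 20.5 83.0
cover 568 [534. 332.] [98. 51.] 21.1 83.0
driver 421 [ 392. -134.] [ 47. 166.] 1.3 19.0
trayrim 333 [417. 117.] [173. 162.] 88.3 7.0
redhandle 386 [ 384. -164.] [100.  29.] 88.7 20.0
[-2. -1.  4.  7.  1.  8.  5.  5. -2. -1.  2.  3.  1. -2.  4. -8.  2.  1.
 -2.  4. -1. -0.  4.  3.  8. 17. 15. 17. 14. 16. 21. 19. 22. 26. 27. 22.
 17. 29. 26. 24. 19. 23. 24. 27. 26. 22. 21. 25. 20. 23. 22. 20. 20. 24.
 25. 24. 24. 26. 23. 24.]
```

View pics/c0.png

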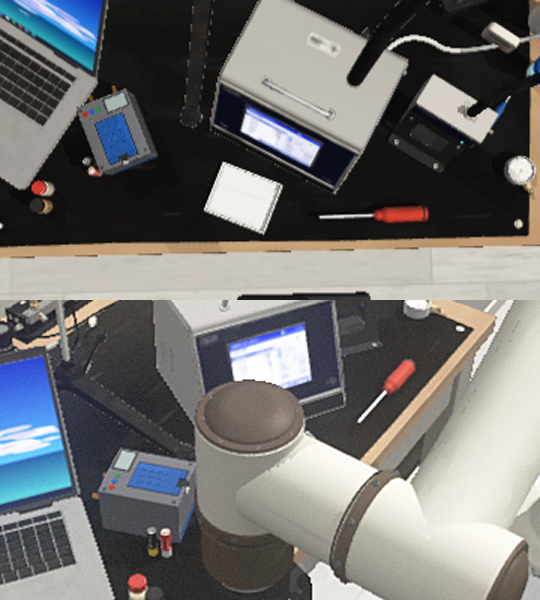

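The crops show the logger at top px ≈(200,236) with its notch facing the robot at yaw ≈20°. The tray is at px ≈(283,283) and the red driver at px ≈(375,291), with its handle toward −y. The big instrument lies behind the tray.

```bash
cat >> h.py <<'E'
def plan(pos,psi,tilt=0,n=None):
    """tool down, tool x heading psi deg; tilt: rotation about tool y (deg). prints rows in cm / deg"""
    s=arm.read_state(); Rc=R.from_quat(s['ee_rot']); p=s['position']
    Rt=R.from_euler('z',psi,degrees=True)*R.from_euler('x',180,degrees=True)*R.from_euler('y',tilt,degrees=True)
    rv=(Rc.inv()*Rt).as_rotvec(degrees=True); d=np.array(pos)-p
    k=n or int(max(np.ceil(np.linalg.norm(d)/40),np.ceil(np.abs(rv).max()/7),1))
    print('to',pos,'rows',k)
    st=R.from_rotvec(rv/k,degrees=True); Rr=Rc
    for i in range(k):
        t=Rr.inv().apply(d/k)/10; Rr=Rr*st
        print(np.round(t,2),np.round(rv/k,2))
def st():
    s=arm.read_state(); Rc=R.from_quat(s['ee_rot']).as_matrix()
    print('t',round(s['clock'],2),'p',np.round(s['position'],1),'x',np.round(Rc[:,0],3),'z',np.round(Rc[:,2],3),'F',np.round(s['contact_force'],1),'w',round(s['gripper_width'],1),'g',round(s['grasp_force'],1))
E
python3 - <<'E'
from h import *
W=np.load('top0.npy'); z=W[...,2]
G={}
xs=np.arange(250,700,30); ys=np.arange(660,-300,-40)
for x in xs[::-1]:
    print(x,[int(np.nanmax(np.append(z[(abs(W[...,0]-x)<15)&(abs(W[...,1]-y)<20)],-9))) for y in ys])
print(list(ys))
s=arm.read_state();T=np.array(arm.camera_model('wrist')['cam_to_world']);print(np.round(R.from_quat(s['ee_rot']).as_matrix().T@(T[:3,3]-s['position'])),np.round(R.from_quat(s['ee_rot']).as_matrix().T@T[:3,:3],2))
m=arm.camera_model('wrist');print(m['fx'],m['cx'],m['cy'])
plan([385,300,260],-90)
E
```

```text
670 [22, 26, 27, 23, 27, 30, 61, 96, 109, 10, 10, 23, 453, 7, 209, 210, 209, 211, 209, 202, 664, 739, 795, 839]
640 [23, 22, 23, 24, 23, 24, 24, 52, 8, 7, 10, 25, 28, 207, 211, 210, 211, 211, 209, 578, 669, 736, 783, 799]
610 [23, 24, 22, 24, 24, 24, 24, 51, 87, 88, 7, 23, 20, 209, 210, 210, 210, 213, 420, 554, 568, 183, 182, 5]
580 [22, 21, 24, 24, 24, 22, 22, 91, 89, 94, 9, 25, 95, 205, 207, 254, 251, 211, 346, 344, 207, 187, 187, 265]
550 [22, 21, 25, 23, 23, 22, 19, 89, 89, 88, 8, 26, 90, 136, 196, 208, 255, 252, 209, 210, 204, 184, 186, 267]
520 [15, 20, 21, 23, 24, 22, 12, 88, 87, 90, 88, 9, 8, 62, 127, 170, 204, 247, 209, 209, 24, 84, 185, 196]
490 [7, 13, 20, 23, 22, 20, 7, 85, 89, 90, 86, 8, 7, 11, 49, 104, 155, 200, 208, 205, 6, 18, 68, 182]
460 [9, 8, 6, 21, 49, 57, 10, 55, 87, 8, 7, 8, 12, 12, 12, 30, 85, 132, 179, 8, 7, 7, 11, 20]
430 [24, 38, 37, 7, 51, 58, 9, 7, 8, 10, 9, 9, 13, 8, 8, 15, 7, 67, 90, 7, 9, 10, 12, 10]
400 [11, 38, 41, 34, 54, 58, 10, 13, 7, 7, 8, 7, 16, 11, 7, 10, 7, 14, 9, 26, 30, 27, 25, 8]
370 [6, 6, 32, 22, 8, 8, 9, 8, 7, 8, 9, 10, 7, 11, 12, 11, 8,
[... 623 characters left out ...]
, np.int64(20), np.int64(-20), np.int64(-60), np.int64(-100), np.int64(-140), np.int64(-180), np.int64(-220), np.int64(-260)]
[  78.    0. -142.] [[ 0.   -0.95 -0.3 ]
 [ 1.    0.    0.  ]
 [-0.   -0.3   0.95]]
371.64829954431775 317.36924198985247 243.96166703311602
to [385, 300, 260] rows 11
[ 2.59  2.08 -0.26] [ 0.  -0.   6.7]
[ 2.82  1.76 -0.26] [ 0.  -0.   6.7]
[ 3.    1.42 -0.26] [ 0.  -0.   6.7]
[ 3.15  1.06 -0.26] [ 0.  -0.   6.7]
[ 3.25  0.69 -0.26] [ 0.  -0.   6.7]
[ 3.31  0.3  -0.26] [ 0.  -0.   6.7]
[ 3.32 -0.08 -0.26] [ 0.  -0.   6.7]
[ 3.29 -0.47 -0.26] [ 0.  -0.   6.7]
[ 3.21 -0.85 -0.26] [ 0.  -0.   6.7]
[ 3.09 -1.22 -0.26] [ 0.  -0.   6.7]
[ 2.93 -1.57 -0.26] [ 0.  -0.   6.7]
```

{"fn": "send_rows", "kwargs": {
  "targets": [
    {"gripper":-1,"x":2.59,"y":2.08,"z":-0.26,"az":6.7},
    {"gripper":-1,"x":2.82,"y":1.76,"z":-0.26,"az":6.7},
    {"gripper":-1,"x":3.0,"y":1.42,"z":-0.26,"az":6.7},
    {"gripper":-1,"x":3.15,"y":1.06,"z":-0.26,"az":6.7},
    {"gripper":-1,"x":3.25,"y":0.69,"z":-0.26,"az":6.7}
  ]
}}

```text
$.targets[0]: bad value
```

{"fn": "send_rows", "kwargs": {
  "targets": [
    {"gripper":-1,"x":3.31,"y":0.3,"z":-0.26,"az":6.7},
    {"gripper":-1,"x":3.32,"y":-0.08,"z":-0.26,"az":6.7},
    {"gripper":-1,"x":3.29,"y":-0.47,"z":-0.26,"az":6.7},
    {"gripper":-1,"x":3.21,"y":-0.85,"z":-0.26,"az":6.7},
    {"gripper":-1,"x":3.09,"y":-1.22,"z":-0.26,"az":6.7}
  ]
}}

```text
$.targets[0]: bad value
```

{"fn": "send_rows", "kwargs": {
  "targets": [
    {"gripper":-1,"x":2.93,"y":-1.57,"z":-0.26,"az":6.7},
    {"gripper":-1}
  ]
}}

```text
$.targets[0]: bad value
```

```bash
cat >> h.py <<'E'
def wrist(tag):
    m=arm.camera_model('wrist'); im,d=arm.get_image('wrist')
    v,u=np.mgrid[0:480,0:640]
    a=(u-m['cx'])/m['fx']; b=(v-m['cy'])/m['fy']; r=np.hypot(a,b)+1e-9
    k=np.tan(np.minimum(r,1.5))/r
    P=np.stack([a*k*d,b*k*d,d],-1); T=np.array(m['cam_to_world']); W=P@T[:3,:3].T+T[:3,3]; W[(d<=0)|(r>1.4)]=np.nan
    cv2.imwrite(f'pics/{tag}.png',im[:,:,::-1]); np.save(f'{tag}.npy',W)
    return im,W,m
def hsvm(im,h0,h1,s,v=0):
    q=cv2.cvtColor(im,cv2.COLOR_RGB2HSV); H=q[...,0]
    hm=(H>=h0)&(H<=h1) if h0<=h1 else (H>=h0)|(H<=h1)
    return hm&(q[...,1]>=s)&(q[...,2]>=v)
def rect(mask,W,n):
    mk=cv2.morphologyEx(mask.astype(np.uint8),cv2.MORPH_OPEN,np.ones((3,3)))
    c,l,s,_=cv2.connectedComponentsWithStats(mk); i=1+np.argmax(s[1:,4]); q=W[l==i]; q=q[~np.isnan(q[:,0])]
    r=cv2.minAreaRect(q[:,:2].astype(np.float32)); print(n,len(q),'c',np.round(r[0],1),'size',np.round(r[1],1),'ang',round(r[2],1),'z',np.round(np.median(q[:,2]),1)); return r,q
E
python3 - <<'E'
from h import *
st()
im,W,m=wrist('w1'); z=W[...,2]; x=W[...,0]; y=W[...,1]
reg=(x>440)&(x<640)&(y>240)&(y<430)
rect(reg&(z>78)&(z<90),W,'logger'); rect(reg&(z>78)&(z<90)&hsvm(im,95,130,120),W,'cover')
rect((x>300)&(x<480)&(y>20)&(y<210)&(z<15)&hsvm(im,0,179,0,120),W,'tray')
for t in ['notch','cover_front','cover','tray','logger']:
    for q in arm.boxes_of('wrist',t)[:2]:
        l,tp,w,h=q['rect']; print(t,round(q['score'],2),np.round(q['rect']),np.round(W[int(tp+h/2),int(l+w/2)],1))
E
```

```text
t 0.6 p [175.6 599.8 231.3] x [ 0.96  -0.281  0.   ] z [-0. -0. -1.] F [-0.2  0.7 -0.4] w 85.3 g 0.0Traceback (most recent call last):
  File "<stdin>", line 5, in <module>
  File "h.py", line 39, in rect
    c,l,s,_=cv2.connectedComponentsWithStats(mk); i=1+np.argmax(s[1:,4]); q=W[l==i]; q=q[~np.isnan(q[:,0])]
                                                      ~~~~~~~~~^^^^^^^^^
    return _wrapfunc(a, 'argmax', axis=axis, out=out, **kwds)
    return bound(*args, **kwds)
ValueError: attempt to get argmax of an empty sequence
```

View pics/w1.png

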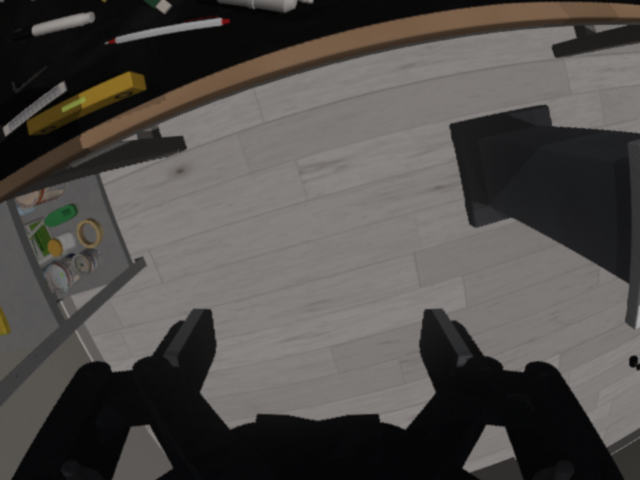

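The moves were refused, so this view shows only the floor and the bench edge. I'll retry with every key given in each row.

{"fn": "send_rows", "kwargs": {
  "targets": [
    {"gripper":-1,"x":2.59,"y":2.08,"z":-0.26,"ax":0,"ay":0,"az":6.7},
    {"gripper":-1,"x":2.82,"y":1.76,"z":-0.26,"ax":0,"ay":0,"az":6.7},
    {"gripper":-1,"x":3.0,"y":1.42,"z":-0.26,"ax":0,"ay":0,"az":6.7},
    {"gripper":-1,"x":3.15,"y":1.06,"z":-0.26,"ax":0,"ay":0,"az":6.7},
    {"gripper":-1,"x":3.25,"y":0.69,"z":-0.26,"ax":0,"ay":0,"az":6.7}
  ]
}}

```text
clock: 1.07
position: [271.3, 462.3, 244.6]
ee_rot: [0.906, -0.424, 0.0, -0.0]
contact_force: [0.3, -0.4, -0.1]
gripper_width: 85.7
grasp_force: 0.0
```

{"fn": "send_rows", "kwargs": {
  "targets": [
    {"gripper":-1,"x":3.31,"y":0.3,"z":-0.26,"ax":0,"ay":0,"az":6.7},
    {"gripper":-1,"x":3.32,"y":-0.08,"z":-0.26,"ax":0,"ay":0,"az":6.7},
    {"gripper":-1,"x":3.29,"y":-0.47,"z":-0.26,"ax":0,"ay":0,"az":6.7},
    {"gripper":-1,"x":3.21,"y":-0.85,"z":-0.26,"ax":0,"ay":0,"az":6.7},
    {"gripper":-1,"x":3.09,"y":-1.22,"z":-0.26,"ax":0,"ay":0,"az":6.7}
  ]
}}

```text
clock: 1.48
position: [366.5, 326.0, 257.8]
ee_rot: [0.745, -0.667, -0.0, -0.0]
contact_force: [0.5, -0.0, 0.5]
gripper_width: 85.7
grasp_force: 0.0
```

{"fn": "send_rows", "kwargs": {
  "targets": [
    {"gripper":-1,"x":2.93,"y":-1.57,"z":-0.26,"ax":0,"ay":0,"az":6.7},
    {"gripper":-1,"x":0,"y":0,"z":0,"ax":0,"ay":0,"az":0},
    {"gripper":-1,"x":0,"y":0,"z":0,"ax":0,"ay":0,"az":0}
  ]
}}

```text
clock: 1.73
position: [385.6, 299.0, 260.3]
ee_rot: [-0.706, 0.708, 0.0, 0.001]
contact_force: [-0.7, 0.8, -0.9]
gripper_width: 85.5
grasp_force: 0.0
```

```bash
cat > look.py <<'E'
from h import *
st()
import sys
im,W,m=wrist(sys.argv[1]); z=W[...,2]; x=W[...,0]; y=W[...,1]
reg=(x>440)&(x<640)&(y>240)&(y<430)
def tr(*a):
    try: rect(*a)
    except Exception as e: print(a[2],'none')
tr(reg&(z>78)&(z<90),W,'logger'); tr(reg&(z>78)&(z<90)&hsvm(im,95,130,120),W,'cover')
tr((x>300)&(x<480)&(y>20)&(y<210)&(z<15)&hsvm(im,0,179,0,120),W,'tray')
for t in ['notch','cover_front','cover','tray','logger']:
    for q in arm.boxes_of('wrist',t)[:2]:
        l,tp,w,h=q['rect']; print(t,round(q['score'],2),np.round(q['rect']),np.round(W[int(tp+h/2),int(l+w/2)],1))
E
python3 look.py w2
```

```text
t 1.73 p [385.6 299.  260.3] x [-0.003 -1.    -0.001] z [ 0.001  0.001 -1.   ] F [-0.7  0.8 -0.9] w 85.5 g 0.0
logger 9593 c [536.2 334.1] size [122.1  92.6] ang 20.9 z 83.6
cover 3412 c [521.9 328.9] size [75.8 51.2] ang 20.9 z 83.7
tray 8203 c [419.2 116. ] size [120.4  97.9] ang 67.5 z 2.9
notch 0.96 [ 96. 181. 154. 132.] [524.5 325.   84.5]
cover_front 0.71 [137. 210.  83.  77.] [518.3 325.9  84.7]
cover 0.86 [133. 210.  89.  73.] [519.4 324.2  84. ]
tray 0.68 [226.   2. 127. 101.] [415.8 135.    3.4]
logger 0.62 [ 98. 179. 151. 130.] [523.2 321.2  83.9]
```

View pics/w2.png

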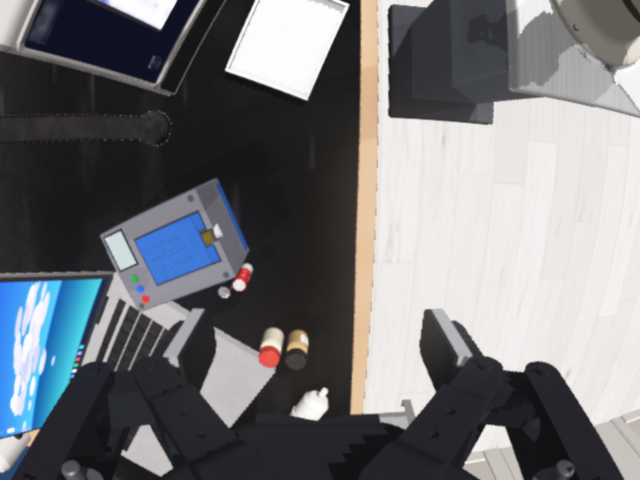

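The logger sits at (536,334) with yaw 20.9°, and the cover position agrees with that. The notch shows at px (207,238), the tray at (285,45), and the cells at (243,277) and (225,292). Next I go to the driver.

{"fn": "send_rows", "kwargs": {
  "targets": [
    {"gripper":-1,"x":4.1,"y":0,"z":0,"ax":0,"ay":0,"az":0},
    {"gripper":-1,"x":4.1,"y":0,"z":0,"ax":0,"ay":0,"az":0},
    {"gripper":-1,"x":4.1,"y":0,"z":0,"ax":0,"ay":0,"az":0},
    {"gripper":-1,"x":4.1,"y":0,"z":0,"ax":0,"ay":0,"az":0},
    {"gripper":-1,"x":4.1,"y":0,"z":0,"ax":0,"ay":0,"az":0}
  ]
}}

```text
clock: 2.45
position: [384.2, 94.2, 260.0]
ee_rot: [0.708, -0.706, 0.0, -0.0]
contact_force: [1.2, -0.0, -0.2]
gripper_width: 85.3
grasp_force: 0.0
```

{"fn": "send_rows", "kwargs": {
  "targets": [
    {"gripper":-1,"x":4.1,"y":0,"z":0,"ax":0,"ay":0,"az":0},
    {"gripper":-1,"x":4.1,"y":0,"z":0,"ax":0,"ay":0,"az":0},
    {"gripper":-1,"x":4.1,"y":0,"z":0,"ax":0,"ay":0,"az":0},
    {"gripper":-1,"x":4.1,"y":0,"z":0,"ax":0,"ay":0,"az":0},
    {"gripper":-1,"x":4.1,"y":0,"z":0,"ax":0,"ay":0,"az":0}
  ]
}}

```text
clock: 2.87
position: [384.5, -111.1, 260.3]
ee_rot: [0.708, -0.706, 0.0, -0.001]
contact_force: [0.9, 0.7, -0.0]
gripper_width: 85.7
grasp_force: 0.0
```

{"fn": "send_rows", "kwargs": {
  "targets": [
    {"gripper":-1,"x":2,"y":0,"z":3,"ax":0,"ay":0,"az":0},
    {"gripper":-1,"x":2,"y":0,"z":3,"ax":0,"ay":0,"az":0},
    {"gripper":-1,"x":0,"y":0,"z":3,"ax":0,"ay":0,"az":0},
    {"gripper":-1,"x":0,"y":0,"z":0,"ax":0,"ay":0,"az":0},
    {"gripper":-1,"x":0,"y":0,"z":0,"ax":0,"ay":0,"az":0}
  ]
}}

```text
clock: 3.28
position: [384.3, -149.7, 169.4]
ee_rot: [0.707, -0.707, -0.001, 0.001]
contact_force: [0.3, 0.6, 1.1]
gripper_width: 85.3
grasp_force: 0.0
```

```bash
python3 - <<'E'
from h import *
st()
im,W,m=wrist('w3'); z=W[...,2]; x=W[...,0]; y=W[...,1]
reg=(x>330)&(x<440)&(y>-260)&(y<-20)
r,q=rect(reg&hsvm(im,170,8,120,60),W,'handle')
r,q=rect(reg&(z>6)&(z<32),W,'driver')
for t in ['red_screwdriver','driver_middle']:
    for b in arm.boxes_of('wrist',t)[:2]: print(t,b)
sh=reg&(z>6)&(z<20)&(y>-110)&hsvm(im,0,179,0,90); 
for yy in range(-235,-20,15):
    k=reg&(z>6)&(z<32)&(abs(y-yy)<7); print(yy,k.sum(),np.round([np.median(x[k]),x[k].min(),x[k].max(),z[k].max()],1) if k.sum() else '')
E
```

```text
t 3.28 p [ 384.3 -149.7  169.4] x [ 0.001 -1.     0.001] z [-0.003 -0.001 -1.   ] F [0.3 0.6 1.1] w 85.3 g 0.0
handle 3247 c [ 382.3 -154.4] size [29.5 91.7] ang 0.5 z 22.4
driver 3970 c [ 382.2 -115.1] size [ 27.5 189.2] ang 0.7 z 21.8
red_screwdriver {'rect': [302.8, 153.2, 33.6, 213.2], 'score': 0.64}
driver_middle {'rect': [297.0, 151.0, 43.2, 211.7], 'score': 0.89}
driver_middle {'rect': [2.8, 1.3, 32.1, 23.1], 'score': 0.25}
-235 0 
-220 0 
-205 504 [383.3 369.6 396.9  27.6]
-190 593 [382.5 369.4 396.9  26.5]
-175 587 [382.5 369.2 396.2  26.2]
-160 570 [382.8 368.9 396.4  26.8]
-145 525 [382.4 369.8 395.6  26.9]
-130 361 [382.3 369.7 395.7  26.3]
-115 167 [382.2 373.7 391.6  21.9]
-100 74 [382.1 380.4 383.9  16.2]
-85 71 [382.1 380.3 383.9  16.4]
-70 67 [382.  380.2 383.8  16.3]
-55 280 [430.4 380.1 439.9  32. ]
-40 153 [421.7 380.  431.1  31.6]
-25 77 [382.8 379.9 438.   29. ]
```

View pics/w3.png

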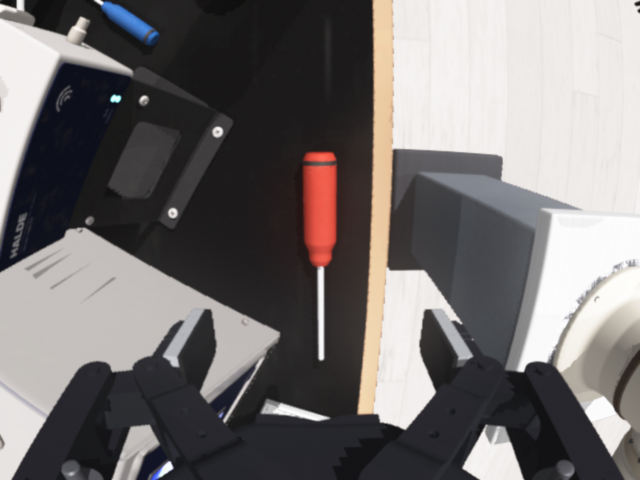

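The driver lies along y at x≈382.4, with its handle spanning y −115…−209 (px 303–337 wide, rows 153–265). It is clear of the bracket at px (175,170).

{"fn": "send_rows", "kwargs": {
  "targets": [
    {"gripper":-1,"x":0.93,"y":0.18,"z":4,"ax":0,"ay":0,"az":0},
    {"gripper":-1,"x":0,"y":0,"z":4,"ax":0,"ay":0,"az":0},
    {"gripper":-1,"x":0,"y":0,"z":4,"ax":0,"ay":0,"az":0},
    {"gripper":-1,"x":0,"y":0,"z":3.5,"ax":0,"ay":0,"az":0},
    {"gripper":-1,"x":0,"y":0,"z":1.1,"ax":0,"ay":0,"az":0}
  ]
}}

```text
clock: 3.85
position: [382.0, -158.4, 1.5]
ee_rot: [0.707, -0.707, -0.002, 0.001]
contact_force: [-0.3, 1.4, 0.4]
gripper_width: 85.3
grasp_force: 0.0
```

{"fn": "send_rows", "kwargs": {
  "targets": [
    {"gripper":1,"x":0,"y":0,"z":0,"ax":0,"ay":0,"az":0},
    {"gripper":1,"x":0,"y":0,"z":0,"ax":0,"ay":0,"az":0},
    {"gripper":1,"x":0,"y":0,"z":0,"ax":0,"ay":0,"az":0},
    {"gripper":1,"x":0,"y":0,"z":0,"ax":0,"ay":0,"az":0},
    {"gripper":1,"x":0,"y":0,"z":0,"ax":0,"ay":0,"az":0}
  ]
}}

```text
clock: 4.27
position: [384.2, -159.0, 5.5]
ee_rot: [0.707, -0.707, 0.001, -0.001]
contact_force: [-3.0, 4.0, 26.0]
gripper_width: 25.5
grasp_force: 28.0
```

{"fn": "send_rows", "kwargs": {
  "targets": [
    {"gripper":1,"x":0,"y":0,"z":0,"ax":0,"ay":0,"az":0},
    {"gripper":1,"x":0,"y":0,"z":0,"ax":0,"ay":0,"az":0},
    {"gripper":1,"x":0,"y":0,"z":0,"ax":0,"ay":0,"az":0},
    {"gripper":1,"x":0,"y":0,"z":0,"ax":0,"ay":0,"az":0},
    {"gripper":1,"x":0,"y":0,"z":0,"ax":0,"ay":0,"az":0}
  ]
}}

```text
clock: 4.68
position: [384.3, -159.0, 5.8]
ee_rot: [0.707, -0.707, 0.002, -0.001]
contact_force: [-0.2, 2.1, 9.2]
gripper_width: 24.4
grasp_force: 58.9
```

{"fn": "send_rows", "kwargs": {
  "targets": [
    {"gripper":1,"x":0,"y":0,"z":-3,"ax":0,"ay":0,"az":0},
    {"gripper":1,"x":0,"y":0,"z":-4,"ax":0,"ay":0,"az":0},
    {"gripper":1,"x":0,"y":0,"z":-4,"ax":0,"ay":0,"az":0},
    {"gripper":1,"x":0,"y":0,"z":-4,"ax":0,"ay":0,"az":0},
    {"gripper":1,"x":-2,"y":0,"z":0,"ax":0,"ay":0,"az":0}
  ]
}}

```text
clock: 5.1
position: [388.4, -140.6, 162.4]
ee_rot: [-0.707, 0.707, -0.007, 0.006]
contact_force: [2.1, 0.1, -1.3]
gripper_width: 24.5
grasp_force: 59.8
```

{"fn": "send_rows", "kwargs": {
  "targets": [
    {"gripper":1,"x":-4,"y":0,"z":0,"ax":0,"ay":0,"az":0},
    {"gripper":1,"x":-4.1,"y":0,"z":0,"ax":0,"ay":0,"az":0},
    {"gripper":1,"x":-4.1,"y":0,"z":0,"ax":0,"ay":0,"az":0},
    {"gripper":1,"x":-4.1,"y":0,"z":0,"ax":0,"ay":0,"az":0},
    {"gripper":1,"x":-4.1,"y":0,"z":0,"ax":0,"ay":0,"az":0}
  ]
}}

```text
clock: 5.52
position: [382.5, 66.7, 155.2]
ee_rot: [-0.707, 0.707, -0.0, 0.002]
contact_force: [1.7, -0.5, -0.4]
gripper_width: 24.4
grasp_force: 59.8
```

{"fn": "send_rows", "kwargs": {
  "targets": [
    {"gripper":1,"x":-4.1,"y":0,"z":0,"ax":0,"ay":0,"az":0},
    {"gripper":1,"x":-4.1,"y":0,"z":0,"ax":0,"ay":0,"az":0},
    {"gripper":1,"x":-4.1,"y":0,"z":0,"ax":0,"ay":0,"az":0},
    {"gripper":1,"x":-4.1,"y":0,"z":0,"ax":0,"ay":0,"az":0},
    {"gripper":1,"x":-3,"y":0,"z":0,"ax":0,"ay":0,"az":0}
  ]
}}

```text
clock: 5.93
position: [382.8, 262.2, 155.2]
ee_rot: [0.708, -0.706, -0.0, -0.002]
contact_force: [0.5, -0.2, 0.7]
gripper_width: 24.8
grasp_force: 59.8
```

```bash
cat >> h.py <<'E'
N=np.array([480.1,312.7,70.5]); YAW=20.9; OFF=np.array([-50,0,-7.3])
def pry(s,h,tilt,n=None):
    Rt=R.from_euler('z',YAW-180,degrees=True)*R.from_euler('x',180,degrees=True)*R.from_euler('y',tilt,degrees=True)
    b=-Rt.as_matrix()[:,0]; up=-Rt.as_matrix()[:,2]
    M=N+h*up-b*s
    plan(np.round(M-Rt.apply(OFF),1),YAW-180,tilt,n)
E
python3 - <<'E'
from h import *
st()
im,W,m=wrist('w4'); s=arm.read_state()
L=R.from_quat(s['ee_rot']).inv().apply((W-s['position']).reshape(-1,3)).reshape(W.shape)
k=hsvm(im,170,8,120,40)&(abs(L[...,1])<40)&(abs(L[...,2])<60)
for a in range(-60,80,8):
    j=k&(abs(L[...,0]-a)<4)
    if j.sum()>5: q=L[j]; print(a,j.sum(),np.round([q[:,1].min(),q[:,1].max(),q[:,2].min(),np.median(q[:,2])],1))
j=(abs(L[...,1])<12)&(L[...,0]<-20)&(L[...,0]>-170)&(abs(L[...,2])<30)
print(j.sum()); 
for a in range(-160,-20,15):
    q=L[j&(abs(L[...,0]-a)<7)]
    if len(q)>3: print(a,len(q),np.round(np.median(q,0),1))
pry(115,5,8,12)
E
```

```text
t 5.93 p [382.8 262.2 155.2] x [ 0.002 -1.    -0.003] z [ 0.002  0.003 -1.   ] F [ 0.5 -0.2  0.7] w 24.8 g 59.8
-36 271 [ -8.9   9.8 -15.5 -13.2]
-28 418 [ -8.8   9.8 -16.8 -14.1]
-20 544 [-12.2  13.8 -19.6 -16.8]
-12 912 [-12.1  13.7 -20.1 -17.3]
-4 968 [-11.9  13.  -24.3 -17.4]
4 1049 [-11.8  13.3 -20.6 -17.4]
12 1149 [-32.2  13.8 -42.6 -17.4]
20 1247 [-12.4  14.1 -20.3 -17.4]
28 1345 [-12.3  14.  -20.3 -17.4]
36 1443 [-12.4  14.5 -20.7 -17.4]
44 942 [-12.2  14.3 -21.9 -17.5]
52 1691 [-12.2  14.8 -20.  -14.6]
990
-55 32 [-49.1  -0.1  -8. ]
-40 262 [-35.6   0.4 -12.6]
-25 612 [-26.9   0.4 -14.5]
to [327.2 254.3  91.2] rows 12
[0.1  0.48 0.53] [-0.41  0.62  5.77]
[0.14 0.46 0.54] [-0.41  0.62  5.77]
[0.18 0.44 0.54] [-0.41  0.62  5.77]
[0.22 0.42 0.55] [-0.41  0.62  5.77]
[0.26 0.39 0.55] [-0.41  0.62  5.77]
[0.29 0.36 0.56] [-0.41  0.62  5.77]
[0.32 0.33 0.56] [-0.41  0.62  5.77]
[0.34 0.29 0.57] [-0.41  0.62  5.77]
[0.36 0.25 0.58] [-0.41  0.62  5.77]
[0.38 0.21 0.58] [-0.41  0.62  5.77]
[0.39 0.16 0.59] [-0.41  0.62  5.77]
[0.4  0.12 0.59] [-0.41  0.62  5.77]
```

View pics/w4.png

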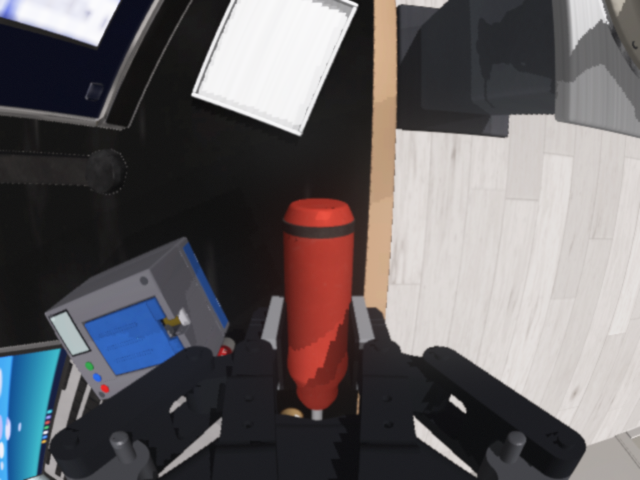

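The driver is held straight, with its axis about 7 mm above the TCP. The neck shows at px (317,400) and the notch at (178,322).

{"fn": "send_rows", "kwargs": {
  "targets": [
    {"gripper":1,"x":0.1,"y":0.48,"z":0.53,"ax":-0.41,"ay":0.62,"az":5.77},
    {"gripper":1,"x":0.14,"y":0.46,"z":0.54,"ax":-0.41,"ay":0.62,"az":5.77},
    {"gripper":1,"x":0.18,"y":0.44,"z":0.54,"ax":-0.41,"ay":0.62,"az":5.77},
    {"gripper":1,"x":0.22,"y":0.42,"z":0.55,"ax":-0.41,"ay":0.62,"az":5.77},
    {"gripper":1,"x":0.26,"y":0.39,"z":0.55,"ax":-0.41,"ay":0.62,"az":5.77}
  ]
}}

```text
clock: 6.4
position: [358.8, 253.8, 127.9]
ee_rot: [-0.506, 0.862, -0.006, -0.031]
contact_force: [0.0, 0.3, -0.3]
gripper_width: 24.5
grasp_force: 59.8
```

{"fn": "send_rows", "kwargs": {
  "targets": [
    {"gripper":1,"x":0.29,"y":0.36,"z":0.56,"ax":-0.41,"ay":0.62,"az":5.77},
    {"gripper":1,"x":0.32,"y":0.33,"z":0.56,"ax":-0.41,"ay":0.62,"az":5.77},
    {"gripper":1,"x":0.34,"y":0.29,"z":0.57,"ax":-0.41,"ay":0.62,"az":5.77},
    {"gripper":1,"x":0.36,"y":0.25,"z":0.58,"ax":-0.41,"ay":0.62,"az":5.77},
    {"gripper":1,"x":0.38,"y":0.21,"z":0.58,"ax":-0.41,"ay":0.62,"az":5.77}
  ]
}}

```text
clock: 6.82
position: [334.8, 248.8, 101.4]
ee_rot: [-0.274, 0.96, -0.012, -0.06]
contact_force: [-0.2, -0.0, 0.3]
gripper_width: 24.7
grasp_force: 59.8
```

{"fn": "send_rows", "kwargs": {
  "targets": [
    {"gripper":1,"x":0.39,"y":0.16,"z":0.59,"ax":-0.41,"ay":0.62,"az":5.77},
    {"gripper":1,"x":0.4,"y":0.12,"z":0.59,"ax":-0.41,"ay":0.62,"az":5.77},
    {"gripper":1,"x":0,"y":0,"z":0,"ax":0,"ay":0,"az":0},
    {"gripper":1,"x":0,"y":0,"z":0,"ax":0,"ay":0,"az":0},
    {"gripper":1,"x":0,"y":0,"z":0,"ax":0,"ay":0,"az":0}
  ]
}}

```text
clock: 7.23
position: [325.8, 247.0, 90.8]
ee_rot: [-0.18, 0.981, -0.014, -0.071]
contact_force: [0.2, -0.0, -0.5]
gripper_width: 24.4
grasp_force: 59.8
```

```bash
python3 - <<'E'
from h import *
st()
pry(115,5,8,1)
im,d,W,m=cloud('side'); cv2.imwrite('pics/s5.png',im[:,:,::-1]); np.save('s5.npy',W)
im2,d2,W2,m2=cloud('top'); cv2.imwrite('pics/t5.png',im2[:,:,::-1]); np.save('t5.npy',W2)
a=cv2.resize(im[270:390,170:330,::-1],(800,600),interpolation=2)
cv2.imwrite('pics/s5c.png',cv2.resize(a,(400,300))); b=cv2.resize(im2[190:290,150:290,::-1],(420,300),interpolation=2)
cv2.imwrite('pics/m5.png',np.hstack([cv2.resize(a,(400,300)),b[:, :400]]))
E
```

```text
t 7.23 p [325.8 247.   90.8] x [-0.925 -0.35   0.144] z [-0.134 -0.053 -0.99 ] F [ 0.2 -0.  -0.5] w 24.4 g 59.8
to [327.2 254.3  91.2] rows 1
[-0.38  0.63 -0.1 ] [-0.1  -0.28 -0.16]
```

View pics/m5.png

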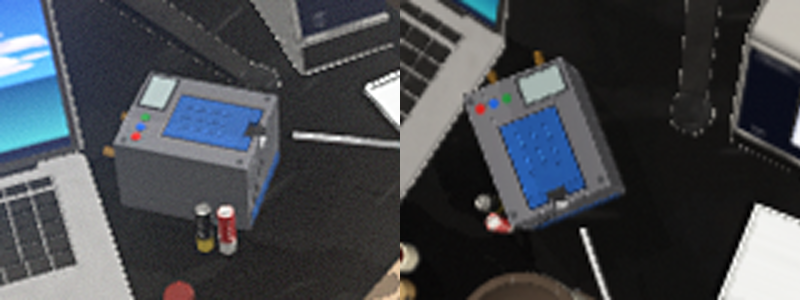

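Side and top both show the shaft tip just outside the notch (top crop: tip (584,230), notch (557,192)), offset laterally as the numbers say. I correct that and check again.

{"fn": "send_rows", "kwargs": {
  "targets": [
    {"gripper":1,"x":-0.38,"y":0.63,"z":-0.1,"ax":-0.1,"ay":-0.28,"az":-0.16},
    {"gripper":1,"x":0,"y":0,"z":0,"ax":0,"ay":0,"az":0},
    {"gripper":1,"x":0,"y":0,"z":0,"ax":0,"ay":0,"az":0}
  ]
}}

```text
clock: 7.58
position: [327.0, 254.6, 90.6]
ee_rot: [-0.18, 0.981, -0.013, -0.069]
contact_force: [-0.2, -0.7, -0.9]
gripper_width: 24.7
grasp_force: 59.8
```

```bash
python3 - <<'E'
from h import *
st(); pry(115,5,8,1)
ex=np.array([np.cos(np.radians(YAW)),np.sin(np.radians(YAW))]); ey=np.array([-ex[1],ex[0]])
for cam in ['top','side']:
    im,d=arm.get_image(cam); m=arm.camera_model(cam); T=np.array(m['cam_to_world'])
    cv2.imwrite(f'pics/{cam}6.png',im[:,:,::-1])
    # rays intersect horizontal plane z0, logger-frame notch-relative coords, resampled as ortho image 0.5mm/px
    def ortho(z0f,cx,cy,nx=160,ny=100,s=0.5):
        A,B=np.meshgrid(np.arange(nx)*s+cx,np.arange(ny)*s+cy)
        P=np.stack([N[0]+A*ex[0]+B*ey[0],N[1]+A*ex[1]+B*ey[1],z0f(A)],-1)
        C=(P-T[:3,3])@T[:3,:3]
        return cv2.remap(im,(C[...,0]/C[...,2]*m['fx']+m['cx']).astype(np.float32),(C[...,1]/C[...,2]*m['fy']+m['cy']).astype(np.float32),1)
    o1=ortho(lambda A:84+0*A,0,-25,100); o2=ortho(lambda A:75.5-A*np.tan(np.radians(8)),-50,-25,100)
    cv2.imwrite(f'pics/o_{cam}.png',cv2.resize(np.hstack([o2,o1])[:,:,::-1],(800,400),interpolation=1))
    g=o2.astype(float).mean(2)
    for a in range(-50,-10,4):
        col=g[:,int((a+50)*2):int((a+50)*2)+4].mean(1); w=np.clip(col-110,0,None); 
        print(cam,a,round((w*(np.arange(100)*.5-25)).sum()/w.sum(),1) if w.sum()>0 else None, round(col.max()))
a=np.vstack([cv2.imread('pics/o_top.png')[:,:,:],cv2.imread('pics/o_side.png')]); cv2.imwrite('pics/o6.png',cv2.resize(a,(600,600)))
E
```

```text
t 7.58 p [327.  254.6  90.6] x [-0.925 -0.352  0.14 ] z [-0.131 -0.05  -0.99 ] F [-0.2 -0.7 -0.9] w 24.7 g 59.8
to [327.2 254.3  91.2] rows 1
[ 0.   -0.03 -0.06] [-0.02 -0.07 -0.08]
top -50 -3.0 211
top -46 -2.8 203
top -42 -3.0 212
top -38 -2.9 206
top -34 -3.1 212
top -30 -3.1 206
top -26 -3.3 214
top -22 -3.1 163
top -18 None 27
top -14 None 28
side -50 -2.6 199
side -46 -2.7 211
side -42 -2.8 248
side -38 -2.5 240
side -34 -2.1 221
side -30 -2.2 198
side -26 -2.9 211
side -22 -3.1 189
side -18 None 100
side -14 None 109
```

View pics/o6.png

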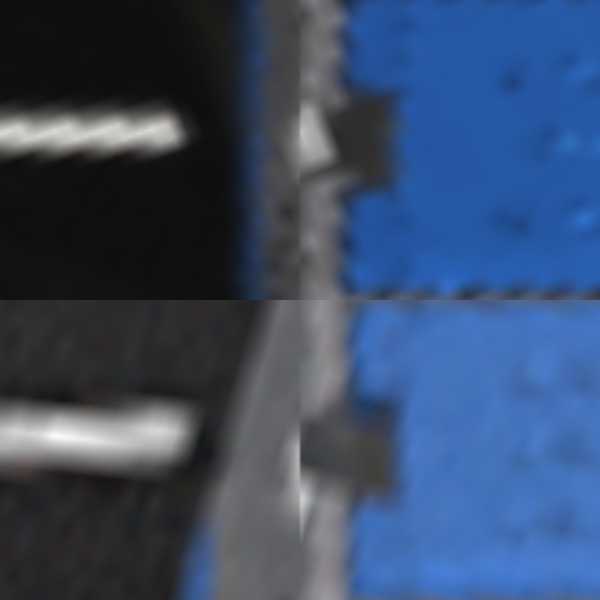

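The driver runs about 2 mm to the −y side of the cut-out's middle (driver rows 133/437, cut-out rows 142/450, 6 px/mm). I shift +2 mm along tool y and insert along the axis.

{"fn": "send_rows", "kwargs": {
  "targets": [
    {"gripper":1,"x":0,"y":0.2,"z":0,"ax":0,"ay":0,"az":0},
    {"gripper":1,"x":-0.8,"y":0,"z":0,"ax":0,"ay":0,"az":0},
    {"gripper":1,"x":-0.8,"y":0,"z":0,"ax":0,"ay":0,"az":0},
    {"gripper":1,"x":-0.8,"y":0,"z":0,"ax":0,"ay":0,"az":0},
    {"gripper":1,"x":0,"y":0,"z":0,"ax":0,"ay":0,"az":0}
  ]
}}

```text
clock: 8.1
position: [350.1, 265.3, 86.8]
ee_rot: [-0.18, 0.981, -0.013, -0.069]
contact_force: [0.3, -0.1, -0.8]
gripper_width: 24.4
grasp_force: 59.8
```

{"fn": "send_rows", "kwargs": {
  "targets": [
    {"gripper":1,"x":-0.8,"y":0,"z":0,"ax":0,"ay":0,"az":0},
    {"gripper":1,"x":-0.8,"y":0,"z":0,"ax":0,"ay":0,"az":0},
    {"gripper":1,"x":0,"y":0,"z":0,"ax":0,"ay":0,"az":0}
  ]
}}

```text
clock: 8.35
position: [364.7, 270.7, 84.6]
ee_rot: [-0.18, 0.981, -0.013, -0.069]
contact_force: [-0.2, 1.1, -0.1]
gripper_width: 24.4
grasp_force: 59.8
```

```bash
sed -i 's/^N=.*/N=np.array([479.4,314.6,70.5]); YAW=20.9; OFF=np.array([-50,0,-7.3])/' h.py; python3 - <<'E'
from h import *
st(); pry(75,4.5,8,1); pry(58.5,4.5,8,1)
E
```

```text
t 8.35 p [364.7 270.7  84.6] x [-0.926 -0.351  0.14 ] z [-0.131 -0.05  -0.99 ] F [-0.2  1.1 -0.1] w 24.4 g 59.8
to [363.4 270.3  85.1] rows 1
[ 0.14  0.01 -0.03] [-0.03 -0.05 -0.16]
to [378.7 276.1  82.8] rows 1
[-1.51  0.01 -0.03] [-0.03 -0.05 -0.16]
```

{"fn": "send_rows", "kwargs": {
  "targets": [
    {"gripper":1,"x":-0.8,"y":0,"z":0,"ax":0,"ay":0,"az":-0.16},
    {"gripper":1,"x":-0.7,"y":0,"z":0,"ax":0,"ay":0,"az":0},
    {"gripper":1,"x":0,"y":0,"z":0,"ax":0,"ay":0,"az":0}
  ]
}}

```text
clock: 8.6
position: [378.3, 275.9, 82.5]
ee_rot: [-0.181, 0.981, -0.013, -0.069]
contact_force: [-0.3, 1.0, -0.1]
gripper_width: 24.7
grasp_force: 59.8
```

```bash
python3 - <<'E'
from h import *
st(); pry(58.5,3.5,4,2);pry(58.5,2.5,0,1)
im,d,W,m=cloud('side')
im2,d2,W2,m2=cloud('top')
a=cv2.resize(im[280:370,200:320,::-1],(400,300),interpolation=2)
b=cv2.resize(im2[210:300,160:280,::-1],(400,300),interpolation=2)
cv2.imwrite('pics/m7.png',np.hstack([a,b]))
E
```

```text
t 8.6 p [378.3 275.9  82.5] x [-0.925 -0.353  0.14 ] z [-0.131 -0.05  -0.99 ] F [-0.3  1.  -0.1] w 24.7 g 59.8
to [378.  275.9  74.3] rows 2
[-0.04  0.01  0.41] [-0.01 -2.03  0.01]
[-0.03  0.01  0.41] [-0.01 -2.03  0.01]
to [378.  275.9  65.7] rows 1
[-0.21  0.01  1.67] [-0.03 -8.05  0.02]
```

View pics/m7.png

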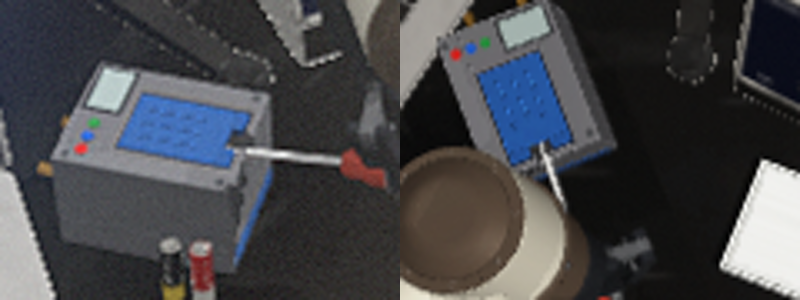

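The blade is in the notch in both views (side crop (235,148), top crop (540,150)). I start levering.

{"fn": "send_rows", "kwargs": {
  "targets": [
    {"gripper":1,"x":-0.04,"y":0,"z":0.41,"ax":0,"ay":-2,"az":0},
    {"gripper":1,"x":-0.03,"y":0,"z":0.41,"ax":0,"ay":-2,"az":0},
    {"gripper":1,"x":-0.05,"y":0,"z":0.42,"ax":0,"ay":-2,"az":0},
    {"gripper":1,"x":-0.05,"y":0,"z":0.42,"ax":0,"ay":-2,"az":0},
    {"gripper":1,"x":0,"y":0,"z":0,"ax":0,"ay":0,"az":0}
  ]
}}

```text
clock: 9.12
position: [375.6, 273.8, 65.6]
ee_rot: [-0.182, 0.983, -0.001, -0.001]
contact_force: [-0.9, -1.1, 1.2]
gripper_width: 24.7
grasp_force: 59.9
```

```bash
python3 - <<'E'
from h import *
st(); pry(58.5,2.5,0,1);pry(58.5,2.5,-6,3)
E
```

```text
t 9.12 p [375.6 273.8  65.6] x [-0.934 -0.358  0.003] z [-0.002 -0.003 -1.   ] F [-0.9 -1.1  1.2] w 24.7 g 59.9
to [378.  275.9  65.7] rows 1
[-0.3   0.11 -0.02] [-0.11 -0.19  0.08]
to [379.1 276.3  54.4] rows 3
[-0.14  0.04  0.37] [-0.03 -2.06  0.03]
[-0.13  0.04  0.38] [-0.03 -2.06  0.03]
[-0.11  0.04  0.38] [-0.03 -2.06  0.03]
```

{"fn": "send_rows", "kwargs": {
  "targets": [
    {"gripper":1,"x":-0.14,"y":0.04,"z":0.37,"ax":0,"ay":-2.06,"az":0},
    {"gripper":1,"x":-0.13,"y":0.04,"z":0.38,"ax":0,"ay":-2.06,"az":0},
    {"gripper":1,"x":-0.11,"y":0.04,"z":0.38,"ax":0,"ay":-2.06,"az":0},
    {"gripper":1,"x":0,"y":0,"z":0,"ax":0,"ay":0,"az":0}
  ]
}}

```text
clock: 9.45
position: [379.1, 276.0, 54.2]
ee_rot: [-0.182, 0.982, 0.008, 0.051]
contact_force: [-5.5, -0.9, 0.7]
gripper_width: 24.7
grasp_force: 60.0
```

```bash
python3 - <<'E'
from h import *
st(); pry(58.5,2.5,-6,1);pry(58.5,2.5,-12,3)
E
```

```text
t 9.45 p [379.1 276.   54.2] x [-0.928 -0.357 -0.103] z [ 0.097  0.034 -0.995] F [-5.5 -0.9  0.7] w 24.7 g 60.0
to [379.1 276.3  54.4] rows 1
[-0.01  0.03 -0.02] [-0.18 -0.1   0.13]
to [381.2 277.1  43.2] rows 3
[-0.04  0.01  0.37] [-0.06 -2.03  0.05]
[-0.03  0.01  0.37] [-0.06 -2.03  0.05]
[-0.01  0.01  0.37] [-0.06 -2.03  0.05]
```

{"fn": "send_rows", "kwargs": {
  "targets": [
    {"gripper":1,"x":-0.04,"y":0.01,"z":0.37,"ax":0,"ay":-2,"az":0},
    {"gripper":1,"x":-0.03,"y":0.01,"z":0.37,"ax":0,"ay":-2,"az":0},
    {"gripper":1,"x":-0.01,"y":0.01,"z":0.37,"ax":0,"ay":-2,"az":0},
    {"gripper":1,"x":0,"y":0,"z":0,"ax":0,"ay":0,"az":0}
  ]
}}

```text
clock: 9.78
position: [384.6, 275.6, 45.4]
ee_rot: [-0.183, 0.978, 0.014, 0.1]
contact_force: [-6.7, -0.2, -0.3]
gripper_width: 24.6
grasp_force: 60.0
```

```bash
python3 - <<'E'
from h import *
st(); pry(58.5,2.5,-12,1);pry(58.5,2.5,-17,3)
im,d,W,m=cloud('side')
ex=np.array([np.cos(np.radians(YAW)),np.sin(np.radians(YAW))])
k=hsvm(im,95,130,120)&(abs(W[...,0]-520)<60)&(abs(W[...,1]-328)<50)&(W[...,2]>78)
a=(W[k][:,:2]-N[:2])@ex
for c in range(10,85,10): print(c,np.round(np.median(W[k][abs(a-c)<5,2]),1))
E
```

```text
t 9.78 p [384.6 275.6  45.4] x [-0.913 -0.355 -0.2  ] z [ 0.19   0.063 -0.98 ] F [-6.7 -0.2 -0.3] w 24.6 g 60.0
to [381.2 277.1  43.2] rows 1
[0.3  0.27 0.16] [-0.51 -0.47  0.31]
to [383.8 278.1  34.2] rows 3
[0.07 0.09 0.36] [-0.17 -1.82  0.11]
[0.08 0.09 0.36] [-0.17 -1.82  0.11]
[0.09 0.09 0.36] [-0.17 -1.82  0.11]
10 90.2
20 90.4
30 89.3
40 88.8
50 87.4
60 87.2
70 86.1
80 84.8
```

The cover's front edge is already up about 6 mm. I keep going.

{"fn": "send_rows", "kwargs": {
  "targets": [
    {"gripper":1,"x":0.07,"y":0.09,"z":0.36,"ax":-0.1,"ay":-1.8,"az":0.1},
    {"gripper":1,"x":0.08,"y":0.09,"z":0.36,"ax":-0.1,"ay":-1.8,"az":0.1},
    {"gripper":1,"x":0.09,"y":0.05,"z":0.36,"ax":-0.1,"ay":-1.8,"az":0.1},
    {"gripper":1,"x":0,"y":0,"z":0,"ax":0,"ay":0,"az":0}
  ]
}}

```text
clock: 10.17
position: [395.3, 280.6, 57.9]
ee_rot: [-0.178, 0.975, 0.017, 0.129]
contact_force: [0.7, -0.8, 0.7]
gripper_width: 24.7
grasp_force: 59.7
```

```bash
cat > cov.py <<'E'
from h import *
st()
im,d,W,m=cloud('side')
ex=np.array([np.cos(np.radians(YAW)),np.sin(np.radians(YAW))])
k=hsvm(im,95,130,120)&(abs(W[...,0]-520)<60)&(abs(W[...,1]-328)<50)&(W[...,2]>78)
a=(W[k][:,:2]-N[:2])@ex
for c in range(0,95,10): print(c,np.round(np.median(W[k][abs(a-c)<5,2]),1),end=' ')
print()
E
python3 cov.py; python3 - <<'E'
from h import *
pry(58.5,2.5,-17,1);pry(58.5,2.5,-20,3)
E
```

```text
t 10.17 p [395.3 280.6  57.9] x [-0.903 -0.343 -0.258] z [ 0.246  0.078 -0.966] F [ 0.7 -0.8  0.7] w 24.7 g 59.7
0 nan 10 nan 20 126.5 30 124.3 40 116.3 50 110.3 60 102.0 70 95.1 80 87.6 90 nan 
to [383.8 278.1  34.2] rows 1
[1.73 0.2  1.96] [-0.83 -2.08 -0.43]
to [385.7 278.8  28.9] rows 3
[0.56 0.07 0.84] [-0.28 -1.69 -0.13]
[0.58 0.07 0.83] [-0.28 -1.69 -0.13]
[0.61 0.06 0.81] [-0.28 -1.69 -0.13]
  return _methods._mean(a, axis=axis, dtype=dtype,
  ret = ret.dtype.type(ret / rcount)
```

```bash
python3 - <<'E'
from h import *
s=arm.read_state(); print(np.round(s['joints'],2),np.round(s['joint_efforts'],1))
im,d=arm.get_image('side'); im2,d2=arm.get_image('wrist')
cv2.imwrite('pics/m8.png',np.hstack([cv2.resize(im[270:370,190:330,::-1],(420,300),interpolation=2),cv2.resize(im2[:,:,::-1],(400,300))[:, :380]]))
E
```

```text
[ 0.88  0.26 -1.    1.02 -0.16 -3.09] [  0.  -24.9  10.4   1.4   0.1   0. ]
```

View pics/m8.png

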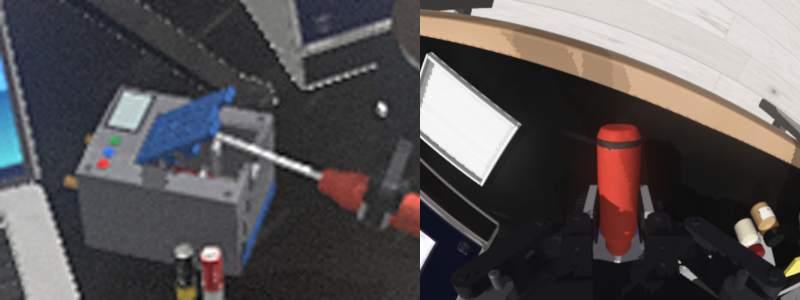

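The side view shows the cover swung up about 30° on the blade. Joint 5 ran into its limit (−0.16), so the tool ended up high and deep. I back out gently: level the driver and lower it so the cover settles on the catch.

```bash
python3 - <<'E'
from h import *
pry(52,6,0,6)
E
```

```text
to [384.1 278.2  69.2] rows 6
[ 0.13  0.01 -0.24] [-0.12  2.48 -0.09]
[ 0.14  0.01 -0.23] [-0.12  2.48 -0.09]
[ 0.15  0.01 -0.23] [-0.12  2.48 -0.09]
[ 0.16  0.01 -0.22] [-0.12  2.48 -0.09]
[ 0.17  0.01 -0.21] [-0.12  2.48 -0.09]
[ 0.18  0.01 -0.21] [-0.12  2.48 -0.09]
```

{"fn": "send_rows", "kwargs": {
  "targets": [
    {"gripper":1,"x":0.13,"y":0,"z":-0.24,"ax":-0.12,"ay":2.48,"az":-0.09},
    {"gripper":1,"x":0.14,"y":0,"z":-0.23,"ax":-0.12,"ay":2.48,"az":-0.09},
    {"gripper":1,"x":0,"y":0,"z":0,"ax":0,"ay":0,"az":0}
  ]
}}

```text
clock: 10.57
position: [406.6, 279.9, 63.8]
ee_rot: [-0.173, 0.977, 0.011, 0.121]
contact_force: [-0.2, 1.5, 0.4]
gripper_width: 24.3
grasp_force: 59.8
```

```bash
python3 cov.py 2>/dev/null; python3 - <<'E'
from h import *
s=arm.read_state(); print(np.round(s['joints'],2)); pry(52,6,0,4)
E
```

```text
t 10.57 p [406.6 279.9  63.8] x [-0.911 -0.335 -0.241] z [ 0.234  0.063 -0.97 ] F [-0.2  1.5  0.4] w 24.3 g 59.8
0 nan 10 nan 20 nan 30 140.6 40 138.1 50 122.6 60 114.7 70 99.8 80 92.1 90 nan 
[ 0.96  0.28 -0.9   0.66 -0.26 -2.81]
to [384.1 278.2  69.2] rows 4
[ 0.49  0.14 -0.27] [-0.34  3.5  -0.15]
[ 0.51  0.14 -0.23] [-0.34  3.5  -0.15]
[ 0.52  0.14 -0.2 ] [-0.34  3.5  -0.15]
[ 0.53  0.15 -0.17] [-0.34  3.5  -0.15]
```

{"fn": "send_rows", "kwargs": {
  "targets": [
    {"gripper":1,"x":0.5,"y":0.14,"z":-0.1,"ax":-0.3,"ay":3,"az":-0.1},
    {"gripper":1,"x":0,"y":0,"z":0,"ax":0,"ay":0,"az":0}
  ]
}}

```text
clock: 10.78
position: [405.9, 277.1, 64.1]
ee_rot: [-0.174, 0.979, 0.006, 0.107]
contact_force: [-0.7, -0.1, -0.2]
gripper_width: 24.6
grasp_force: 59.8
```

```bash
python3 - <<'E'
from h import *
st(); s=arm.read_state(); print(np.round(s['joints'],2)); pry(52,6,0,4)
E
```

```text
t 10.78 p [405.9 277.1  64.1] x [-0.916 -0.339 -0.213] z [ 0.208  0.05  -0.977] F [-0.7 -0.1 -0.2] w 24.6 g 59.8
[ 0.99  0.29 -0.83  0.47 -0.33 -2.65]
to [384.1 278.2  69.2] rows 4
[ 0.46  0.21 -0.24] [-0.38  3.07 -0.19]
[ 0.47  0.21 -0.21] [-0.38  3.07 -0.19]
[ 0.48  0.22 -0.18] [-0.38  3.07 -0.19]
[ 0.49  0.22 -0.16] [-0.38  3.07 -0.19]
```

{"fn": "send_rows", "kwargs": {
  "targets": [
    {"gripper":1,"x":0.8,"y":0.25,"z":0,"ax":-0.4,"ay":2,"az":-0.2},
    {"gripper":1,"x":0.8,"y":0.2,"z":0,"ax":-0.4,"ay":2,"az":-0.2},
    {"gripper":1,"x":0,"y":0,"z":0,"ax":0,"ay":0,"az":0}
  ]
}}

```text
clock: 11.03
position: [390.6, 276.0, 61.4]
ee_rot: [-0.179, 0.981, 0.006, 0.073]
contact_force: [0.8, 0.0, -0.8]
gripper_width: 25.0
grasp_force: 59.7
```

```bash
python3 - <<'E'
from h import *
st(); s=arm.read_state(); print(np.round(s['joints'],2)); pry(55,6,0,4)
E
python3 cov.py 2>/dev/null
```

```text
t 11.03 p [390.6 276.   61.4] x [-0.925 -0.351 -0.146] z [ 0.142  0.039 -0.989] F [ 0.8  0.  -0.8] w 25.0 g 59.7
[ 1.01  0.29 -0.75  0.24 -0.43 -2.44]
to [381.3 277.1  69.2] rows 4
[ 0.18  0.11 -0.22] [-0.2   2.1  -0.04]
[ 0.18  0.11 -0.22] [-0.2   2.1  -0.04]
[ 0.19  0.11 -0.21] [-0.2   2.1  -0.04]
[ 0.2   0.11 -0.2 ] [-0.2   2.1  -0.04]
t 11.03 p [390.6 276.   61.4] x [-0.925 -0.351 -0.146] z [ 0.142  0.039 -0.989] F [ 0.8  0.  -0.8] w 25.0 g 59.7
0 nan 10 107.4 20 105.9 30 101.3 40 99.5 50 95.7 60 91.9 70 89.1 80 86.3 90 nan
```

{"fn": "send_rows", "kwargs": {
  "targets": [
    {"gripper":1,"x":0.18,"y":0.11,"z":-0.22,"ax":-0.2,"ay":2.1,"az":0},
    {"gripper":1,"x":0.18,"y":0.11,"z":-0.22,"ax":-0.2,"ay":2.1,"az":0},
    {"gripper":1,"x":0.19,"y":0.11,"z":-0.21,"ax":-0.2,"ay":2.1,"az":0},
    {"gripper":1,"x":0.2,"y":0.11,"z":-0.2,"ax":-0.2,"ay":2.1,"az":0},
    {"gripper":1,"x":0,"y":0,"z":0,"ax":0,"ay":0,"az":0}
  ]
}}

```text
clock: 11.5
position: [382.8, 276.3, 69.3]
ee_rot: [-0.179, 0.984, -0.001, 0.001]
contact_force: [0.7, 0.8, 0.2]
gripper_width: 24.4
grasp_force: 59.8
```

```bash
python3 cov.py 2>/dev/null; python3 - <<'E'
from h import *
s=arm.read_state(); print(np.round(s['joints'],2)); pry(60,5,8,4)
E
```

```text
t 11.5 p [382.8 276.3  69.3] x [-0.936 -0.353 -0.002] z [ 0.002 -0.001 -1.   ] F [0.7 0.8 0.2] w 24.4 g 59.8
0 nan 10 104.1 20 101.1 30 99.0 40 96.1 50 93.6 60 90.6 70 87.8 80 84.9 90 nan 
[ 0.97  0.32 -0.57  0.   -0.67 -2.19]
to [377.3 275.6  83.5] rows 4
[ 0.11  0.04 -0.37] [-0.03  2.02 -0.07]
[ 0.12  0.04 -0.36] [-0.03  2.02 -0.07]
[ 0.14  0.04 -0.36] [-0.03  2.02 -0.07]
[ 0.15  0.04 -0.35] [-0.03  2.02 -0.07]
```

{"fn": "send_rows", "kwargs": {
  "targets": [
    {"gripper":1,"x":0.11,"y":0.04,"z":-0.37,"ax":0,"ay":2,"az":0},
    {"gripper":1,"x":0.12,"y":0.04,"z":-0.36,"ax":0,"ay":2,"az":0},
    {"gripper":1,"x":0.14,"y":0.04,"z":-0.36,"ax":0,"ay":2,"az":0},
    {"gripper":1,"x":0.15,"y":0.04,"z":-0.35,"ax":0,"ay":2,"az":0},
    {"gripper":1,"x":0,"y":0,"z":0,"ax":0,"ay":0,"az":0}
  ]
}}

```text
clock: 11.97
position: [377.2, 275.6, 83.5]
ee_rot: [-0.179, 0.981, -0.014, -0.068]
contact_force: [0.8, 0.5, 0.2]
gripper_width: 24.4
grasp_force: 59.8
```

```bash
python3 cov.py 2>/dev/null; python3 - <<'E'
from h import *
s=arm.read_state(); pry(60,5,8,1)
im,d=arm.get_image('side'); im2,d2=arm.get_image('top')
cv2.imwrite('pics/m9.png',np.hstack([cv2.resize(im[270:370,190:330,::-1],(420,300),interpolation=2),cv2.resize(im2[200:300,150:280,::-1],(380,300),interpolation=2)]))
E
```

```text
t 11.97 p [377.2 275.6  83.5] x [-0.927 -0.349  0.139] z [-0.129 -0.051 -0.99 ] F [0.8 0.5 0.2] w 24.4 g 59.8
0 nan 10 103.2 20 101.5 30 99.2 40 96.6 50 93.5 60 90.6 70 87.8 80 85.1 90 nan 
to [377.3 275.6  83.5] rows 1
[-0.08  0.01 -0.06] [-0.1   0.01 -0.26]
```

View pics/m9.png

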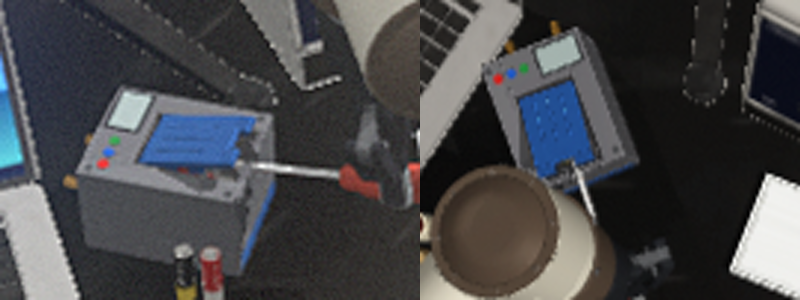

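The side view shows the cover propped at about 15° on the catch, unchanged as the blade dropped (side crop (240,150)). I withdraw the driver.

{"fn": "send_rows", "kwargs": {
  "targets": [
    {"gripper":1,"x":1,"y":0,"z":0,"ax":0,"ay":0,"az":0},
    {"gripper":1,"x":1.5,"y":0,"z":0,"ax":0,"ay":0,"az":0},
    {"gripper":1,"x":1.5,"y":0,"z":0,"ax":0,"ay":0,"az":0},
    {"gripper":1,"x":1.5,"y":0,"z":0,"ax":0,"ay":0,"az":0},
    {"gripper":1,"x":0,"y":0,"z":0,"ax":0,"ay":0,"az":0}
  ]
}}

```text
clock: 12.53
position: [321.7, 254.2, 91.1]
ee_rot: [-0.18, 0.981, -0.013, -0.071]
contact_force: [0.0, -0.7, -1.2]
gripper_width: 24.8
grasp_force: 59.8
```

```bash
python3 cov.py 2>/dev/null; python3 - <<'E'
from h import *
plan([384,240,160],-90,0,13)
E
```

```text
t 12.53 p [321.7 254.2  91.1] x [-0.926 -0.351  0.143] z [-0.134 -0.052 -0.99 ] F [ 0.  -0.7 -1.2] w 24.8 g 59.8
0 nan 10 103.1 20 101.7 30 98.7 40 95.9 50 93.5 60 90.4 70 87.5 80 85.8 90 nan 
to [384, 240, 160] rows 13
[-0.32 -0.28 -0.58] [ 0.38 -0.55 -5.31]
[-0.29 -0.31 -0.57] [ 0.38 -0.55 -5.31]
[-0.27 -0.34 -0.57] [ 0.38 -0.55 -5.31]
[-0.24 -0.37 -0.56] [ 0.38 -0.55 -5.31]
[-0.21 -0.39 -0.56] [ 0.38 -0.55 -5.31]
[-0.18 -0.41 -0.56] [ 0.38 -0.55 -5.31]
[-0.15 -0.43 -0.55] [ 0.38 -0.55 -5.31]
[-0.11 -0.45 -0.55] [ 0.38 -0.55 -5.31]
[-0.07 -0.46 -0.54] [ 0.38 -0.55 -5.31]
[-0.04 -0.47 -0.54] [ 0.38 -0.55 -5.31]
[ 0.   -0.47 -0.54] [ 0.38 -0.55 -5.31]
[ 0.04 -0.48 -0.53] [ 0.38 -0.55 -5.31]
[ 0.08 -0.47 -0.53] [ 0.38 -0.55 -5.31]
```

{"fn": "send_rows", "kwargs": {
  "targets": [
    {"gripper":1,"x":0,"y":0,"z":-2,"ax":0,"ay":0,"az":0},
    {"gripper":1,"x":0,"y":0,"z":-2,"ax":0,"ay":0,"az":0},
    {"gripper":1,"x":-0.27,"y":-0.34,"z":-0.3,"ax":0.38,"ay":-0.55,"az":-5.3},
    {"gripper":1,"x":-0.29,"y":-0.31,"z":-0.3,"ax":0.38,"ay":-0.55,"az":-5.3},
    {"gripper":1,"x":-0.3,"y":-0.3,"z":-0.3,"ax":0.38,"ay":-0.55,"az":-5.3}
  ]
}}

```text
clock: 13.0
position: [343.3, 254.5, 138.8]
ee_rot: [-0.316, 0.947, -0.01, -0.054]
contact_force: [-0.7, 0.2, -0.3]
gripper_width: 24.4
grasp_force: 59.8
```

{"fn": "send_rows", "kwargs": {
  "targets": [
    {"gripper":1,"x":-0.24,"y":-0.37,"z":-0.3,"ax":0.38,"ay":-0.55,"az":-5.3},
    {"gripper":1,"x":-0.21,"y":-0.39,"z":-0.3,"ax":0.38,"ay":-0.55,"az":-5.3},
    {"gripper":1,"x":-0.18,"y":-0.41,"z":-0.3,"ax":0.38,"ay":-0.55,"az":-5.3},
    {"gripper":1,"x":-0.15,"y":-0.43,"z":-0.3,"ax":0.38,"ay":-0.55,"az":-5.3},
    {"gripper":1,"x":-0.11,"y":-0.45,"z":-0.3,"ax":0.38,"ay":-0.55,"az":-5.3}
  ]
}}

```text
clock: 13.42
position: [365.6, 247.7, 152.1]
ee_rot: [-0.526, 0.85, -0.006, -0.028]
contact_force: [-0.4, 0.0, 0.0]
gripper_width: 24.7
grasp_force: 59.8
```

{"fn": "send_rows", "kwargs": {
  "targets": [
    {"gripper":1,"x":-0.07,"y":-0.46,"z":-0.3,"ax":0.38,"ay":-0.55,"az":-5.3},
    {"gripper":1,"x":-0.04,"y":-0.47,"z":-0.3,"ax":0.38,"ay":-0.55,"az":-5.3},
    {"gripper":1,"x":0,"y":-0.47,"z":-0.3,"ax":0.38,"ay":-0.55,"az":-5.3},
    {"gripper":1,"x":0.04,"y":-0.48,"z":0,"ax":0.38,"ay":-0.55,"az":-5.3},
    {"gripper":1,"x":0.08,"y":-0.47,"z":0,"ax":0.38,"ay":-0.55,"az":-5.3}
  ]
}}

```text
clock: 13.83
position: [388.6, 241.4, 160.8]
ee_rot: [0.707, -0.707, 0.001, -0.001]
contact_force: [0.4, 0.1, -0.8]
gripper_width: 24.5
grasp_force: 59.8
```

```bash
python3 - <<'E'
from h import *
st(); plan([384,-159,160],-90,0,11)
E
```

```text
t 13.83 p [388.6 241.4 160.8] x [ 0.    -1.    -0.001] z [ 0.002  0.001 -1.   ] F [ 0.4  0.1 -0.8] w 24.5 g 59.8
to [384, -159, 160] rows 11
[3.64 0.04 0.  ] [-0.01  0.    0.  ]
[3.64 0.04 0.01] [-0.01  0.    0.  ]
[3.64 0.04 0.01] [-0.01  0.    0.  ]
[3.64 0.04 0.01] [-0.01  0.    0.  ]
[3.64 0.04 0.01] [-0.01  0.    0.  ]
[3.64 0.04 0.01] [-0.01  0.    0.  ]
[3.64 0.04 0.01] [-0.01  0.    0.  ]
[3.64 0.04 0.01] [-0.01  0.    0.  ]
[3.64 0.04 0.01] [-0.01  0.    0.  ]
[3.64 0.04 0.01] [-0.01  0.    0.  ]
[3.64 0.04 0.01] [-0.01  0.    0.  ]
```

{"fn": "send_rows", "kwargs": {
  "targets": [
    {"gripper":1,"x":4,"y":0.04,"z":0,"ax":0,"ay":0,"az":0},
    {"gripper":1,"x":4,"y":0.04,"z":0,"ax":0,"ay":0,"az":0},
    {"gripper":1,"x":4,"y":0.04,"z":0,"ax":0,"ay":0,"az":0},
    {"gripper":1,"x":4,"y":0.04,"z":0,"ax":0,"ay":0,"az":0},
    {"gripper":1,"x":4,"y":0.04,"z":0,"ax":0,"ay":0,"az":0}
  ]
}}

```text
clock: 14.25
position: [385.0, 39.7, 160.8]
ee_rot: [-0.706, 0.708, -0.001, 0.001]
contact_force: [1.0, -0.6, -0.4]
gripper_width: 24.7
grasp_force: 59.8
```

{"fn": "send_rows", "kwargs": {
  "targets": [
    {"gripper":1,"x":4,"y":0.04,"z":0,"ax":0,"ay":0,"az":0},
    {"gripper":1,"x":4,"y":0.04,"z":0,"ax":0,"ay":0,"az":0},
    {"gripper":1,"x":4,"y":0.04,"z":0,"ax":0,"ay":0,"az":0},
    {"gripper":1,"x":4,"y":0.04,"z":0,"ax":0,"ay":0,"az":0},
    {"gripper":1,"x":4,"y":0.04,"z":0,"ax":0,"ay":0,"az":0}
  ]
}}

```text
clock: 14.67
position: [382.1, -160.7, 160.9]
ee_rot: [-0.706, 0.709, -0.001, 0.001]
contact_force: [1.0, 0.4, -0.1]
gripper_width: 24.6
grasp_force: 59.8
```

{"fn": "send_rows", "kwargs": {
  "targets": [
    {"gripper":1,"x":0,"y":0,"z":3.5,"ax":0,"ay":0,"az":0},
    {"gripper":1,"x":0,"y":0,"z":3.5,"ax":0,"ay":0,"az":0},
    {"gripper":1,"x":0,"y":0,"z":3.5,"ax":0,"ay":0,"az":0},
    {"gripper":1,"x":0,"y":0,"z":3,"ax":0,"ay":0,"az":0},
    {"gripper":1,"x":0,"y":0,"z":0,"ax":0,"ay":0,"az":0}
  ]
}}

```text
clock: 15.08
position: [378.3, -158.8, 21.1]
ee_rot: [-0.705, 0.709, 0.004, -0.004]
contact_force: [-1.2, 0.3, -0.0]
gripper_width: 24.7
grasp_force: 59.8
```

{"fn": "send_rows", "kwargs": {
  "targets": [
    {"gripper":1,"x":0,"y":0,"z":0.8,"ax":0,"ay":0,"az":0},
    {"gripper":1,"x":0,"y":0,"z":0.4,"ax":0,"ay":0,"az":0},
    {"gripper":1,"x":0,"y":0,"z":0.2,"ax":0,"ay":0,"az":0},
    {"gripper":1,"x":0,"y":0,"z":0,"ax":0,"ay":0,"az":0}
  ]
}}

```text
clock: 15.42
position: [383.4, -158.4, 12.6]
ee_rot: [-0.706, 0.708, -0.001, 0.001]
contact_force: [0.2, 0.3, -0.6]
gripper_width: 24.4
grasp_force: 59.8
```

{"fn": "send_rows", "kwargs": {
  "targets": [
    {"gripper":1,"x":0,"y":0,"z":0.4,"ax":0,"ay":0,"az":0},
    {"gripper":1,"x":0,"y":0,"z":0.2,"ax":0,"ay":0,"az":0},
    {"gripper":1,"x":0,"y":0,"z":0,"ax":0,"ay":0,"az":0}
  ]
}}

```text
clock: 15.67
position: [382.5, -158.5, 5.9]
ee_rot: [-0.706, 0.709, -0.0, 0.001]
contact_force: [-0.2, -0.7, -0.5]
gripper_width: 24.5
grasp_force: 59.8
```

{"fn": "send_rows", "kwargs": {
  "targets": [
    {"gripper":1,"x":0,"y":0,"z":0.1,"ax":0,"ay":0,"az":0},
    {"gripper":0,"x":0,"y":0,"z":0,"ax":0,"ay":0,"az":0},
    {"gripper":-1,"x":0,"y":0,"z":0,"ax":0,"ay":0,"az":0},
    {"gripper":-1,"x":0,"y":0,"z":0,"ax":0,"ay":0,"az":0},
    {"gripper":-1,"x":0,"y":0,"z":0,"ax":0,"ay":0,"az":0}
  ]
}}

```text
clock: 16.08
position: [382.5, -158.5, 4.7]
ee_rot: [-0.706, 0.709, -0.0, 0.0]
contact_force: [0.4, 0.5, 0.2]
gripper_width: 72.2
grasp_force: 0.0
```

{"fn": "send_rows", "kwargs": {
  "targets": [
    {"gripper":-1,"x":0,"y":0,"z":-2,"ax":0,"ay":0,"az":0},
    {"gripper":-1,"x":0,"y":0,"z":-4,"ax":0,"ay":0,"az":0},
    {"gripper":-1,"x":0,"y":0,"z":-4,"ax":0,"ay":0,"az":0},
    {"gripper":-1,"x":0,"y":0,"z":-4,"ax":0,"ay":0,"az":0},
    {"gripper":-1,"x":0,"y":0,"z":-4,"ax":0,"ay":0,"az":0}
  ]
}}

```text
clock: 16.5
position: [381.6, -158.6, 186.6]
ee_rot: [-0.706, 0.709, -0.0, 0.0]
contact_force: [1.2, -1.0, -0.5]
gripper_width: 85.3
grasp_force: 0.0
```

```bash
python3 - <<'E'
from h import *
st()
im,W,m=wrist('w10'); z=W[...,2]; x=W[...,0]; y=W[...,1]
reg=(x>330)&(x<440)&(y>-260)&(y<-20)
rect(reg&hsvm(im,170,8,120,60),W,'handle')
k=reg&(z>4)&(abs(y+80)<20)&(x<400); print('shaft',np.round([np.median(x[k]),np.median(z[k]),z[k].max()],1))
plan([384,-159+400,290],-90,0,10)
E
```

```text
t 16.5 p [ 381.6 -158.6  186.6] x [-0.005 -1.    -0.   ] z [ 0.001  0.    -1.   ] F [ 1.2 -1.  -0.5] w 85.3 g 0.0
handle 2859 c [ 382.7 -154.4] size [91.2 28.9] ang 88.7 z 22.4
shaft [384.8  14.2  16.6]
to [384, 241, 290] rows 10
[-4.    0.02 -0.97] [-0.1  -0.02 -0.01]
[-4.    0.02 -0.97] [-0.1  -0.02 -0.01]
[-4.    0.02 -0.96] [-0.1  -0.02 -0.01]
[-4.    0.02 -0.96] [-0.1  -0.02 -0.01]
[-4.    0.02 -0.96] [-0.1  -0.02 -0.01]
[-4.01  0.02 -0.96] [-0.1  -0.02 -0.01]
[-4.01  0.03 -0.96] [-0.1  -0.02 -0.01]
[-4.01  0.03 -0.96] [-0.1  -0.02 -0.01]
[-4.01  0.03 -0.96] [-0.1  -0.02 -0.01]
[-4.01  0.03 -0.95] [-0.1  -0.02 -0.01]
```

The driver lies flat back in its place. Next I go to the cover.

{"fn": "send_rows", "kwargs": {
  "targets": [
    {"gripper":-1,"x":-4,"y":0.02,"z":-0.97,"ax":0,"ay":0,"az":0},
    {"gripper":-1,"x":-4,"y":0.02,"z":-0.97,"ax":0,"ay":0,"az":0},
    {"gripper":-1,"x":-4,"y":0.02,"z":-0.97,"ax":0,"ay":0,"az":0},
    {"gripper":-1,"x":-4,"y":0.02,"z":-0.97,"ax":0,"ay":0,"az":0},
    {"gripper":-1,"x":-4,"y":0.02,"z":-0.97,"ax":0,"ay":0,"az":0}
  ]
}}

```text
clock: 16.97
position: [381.4, 42.9, 233.6]
ee_rot: [-0.705, 0.709, -0.0, 0.001]
contact_force: [2.2, 0.0, -0.5]
gripper_width: 85.1
grasp_force: 0.0
```

{"fn": "send_rows", "kwargs": {
  "targets": [
    {"gripper":-1,"x":-4,"y":0.02,"z":-0.97,"ax":0,"ay":0,"az":0},
    {"gripper":-1,"x":-4,"y":0.02,"z":-0.97,"ax":0,"ay":0,"az":0},
    {"gripper":-1,"x":-4,"y":0.02,"z":-0.97,"ax":0,"ay":0,"az":0},
    {"gripper":-1,"x":-4,"y":0.02,"z":-0.97,"ax":0,"ay":0,"az":0},
    {"gripper":-1,"x":-4,"y":0.02,"z":-0.97,"ax":0,"ay":0,"az":0}
  ]
}}

```text
clock: 17.38
position: [381.2, 243.3, 282.0]
ee_rot: [-0.706, 0.708, -0.0, 0.0]
contact_force: [1.2, 0.2, -0.3]
gripper_width: 85.3
grasp_force: 0.0
```

```bash
python3 - <<'E'
from h import *
st(); plan([495,320,200],-159.1,14,13)
im,W,m=wrist('w11'); z=W[...,2]; x=W[...,0]; y=W[...,1]
rect((x>300)&(x<520)&(y>0)&(y<230)&(z<15)&hsvm(im,0,179,0,120),W,'tray')
E
```

```text
t 17.38 p [381.2 243.3 282. ] x [-0.004 -1.    -0.   ] z [ 0.001  0.    -1.   ] F [ 1.2  0.2 -0.3] w 85.3 g 0.0
to [495, 320, 200] rows 13
[-0.59 -0.87  0.63] [-0.65  0.95  5.27]
[-0.68 -0.82  0.61] [-0.65  0.95  5.27]
[-0.76 -0.76  0.59] [-0.65  0.95  5.27]
[-0.84 -0.69  0.57] [-0.65  0.95  5.27]
[-0.91 -0.62  0.55] [-0.65  0.95  5.27]
[-0.97 -0.54  0.52] [-0.65  0.95  5.27]
[-1.03 -0.45  0.5 ] [-0.65  0.95  5.27]
[-1.07 -0.36  0.48] [-0.65  0.95  5.27]
[-1.11 -0.27  0.46] [-0.65  0.95  5.27]
[-1.14 -0.17  0.44] [-0.65  0.95  5.27]
[-1.15 -0.07  0.42] [-0.65  0.95  5.27]
[-1.16  0.03  0.4 ] [-0.65  0.95  5.27]
[-1.16  0.14  0.38] [-0.65  0.95  5.27]
tray 8770 c [419.2 117. ] size [119.5  97.4] ang 67.3 z 2.9
```

{"fn": "send_rows", "kwargs": {
  "targets": [
    {"gripper":-1,"x":-0.59,"y":-0.87,"z":0.63,"ax":-0.65,"ay":0.95,"az":5.27},
    {"gripper":-1,"x":-0.68,"y":-0.82,"z":0.61,"ax":-0.65,"ay":0.95,"az":5.27},
    {"gripper":-1,"x":-0.76,"y":-0.76,"z":0.59,"ax":-0.65,"ay":0.95,"az":5.27},
    {"gripper":-1,"x":-0.84,"y":-0.69,"z":0.57,"ax":-0.65,"ay":0.95,"az":5.27},
    {"gripper":-1,"x":-0.91,"y":-0.62,"z":0.55,"ax":-0.65,"ay":0.95,"az":5.27}
  ]
}}

```text
clock: 17.85
position: [425.8, 271.1, 249.2]
ee_rot: [-0.523, 0.851, -0.009, -0.049]
contact_force: [-0.3, 0.8, -0.3]
gripper_width: 85.3
grasp_force: 0.0
```

{"fn": "send_rows", "kwargs": {
  "targets": [
    {"gripper":-1,"x":-0.97,"y":-0.54,"z":0.52,"ax":-0.65,"ay":0.95,"az":5.27},
    {"gripper":-1,"x":-1.03,"y":-0.45,"z":0.5,"ax":-0.65,"ay":0.95,"az":5.27},
    {"gripper":-1,"x":-1.07,"y":-0.36,"z":0.48,"ax":-0.65,"ay":0.95,"az":5.27},
    {"gripper":-1,"x":-1.11,"y":-0.27,"z":0.46,"ax":-0.65,"ay":0.95,"az":5.27},
    {"gripper":-1,"x":-1.14,"y":-0.17,"z":0.44,"ax":-0.65,"ay":0.95,"az":5.27}
  ]
}}

```text
clock: 18.27
position: [469.7, 300.4, 217.5]
ee_rot: [-0.313, 0.945, -0.018, -0.096]
contact_force: [-0.3, 0.1, 0.6]
gripper_width: 85.4
grasp_force: 0.0
```

{"fn": "send_rows", "kwargs": {
  "targets": [
    {"gripper":-1,"x":-1.15,"y":-0.07,"z":0.42,"ax":-0.65,"ay":0.95,"az":5.27},
    {"gripper":-1,"x":-1.16,"y":0.03,"z":0.4,"ax":-0.65,"ay":0.95,"az":5.27},
    {"gripper":-1,"x":-1.16,"y":0.14,"z":0.38,"ax":-0.65,"ay":0.95,"az":5.27},
    {"gripper":-1,"x":0,"y":0,"z":0,"ax":0,"ay":0,"az":0},
    {"gripper":-1,"x":0,"y":0,"z":0,"ax":0,"ay":0,"az":0}
  ]
}}

```text
clock: 18.68
position: [495.7, 317.5, 198.2]
ee_rot: [-0.18, 0.976, -0.023, -0.121]
contact_force: [-0.8, -0.9, -0.2]
gripper_width: 85.6
grasp_force: 0.0
```

```bash
python3 - <<'E'
from h import *
st()
im,W,m=wrist('w12'); C=np.array([536.2,334.1])
ex=np.array([np.cos(np.radians(YAW)),np.sin(np.radians(YAW))]); ey=np.array([-ex[1],ex[0]])
a=(W[...,:2]-C)@ex+60; b=(W[...,:2]-C)@ey
k=hsvm(im,95,130,110)&(a>-20)&(a<110)&(abs(b)<45)&(W[...,2]>75)
for c in range(0,100,8):
    j=k&(abs(a-c)<4)
    if j.sum()>5: print(c,j.sum(),'z',np.round(np.median(W[j][:,2]),1),'b',np.round(np.percentile(b[j],[1,99]),1))
p=np.stack([a[k],b[k],W[k][:,2]],1); A=np.c_[p[:,:2],np.ones(len(p))]; co=np.linalg.lstsq(A,p[:,2],rcond=None)[0]; print(np.round(co,3),'front a',np.percentile(p[:,0],[.5,99.5]))
j=(a>-5)&(a<120)&(abs(b)>32)&(abs(b)<44)&(W[...,2]>75)&(W[...,2]<92); print('top z',np.round(np.median(W[j][:,2]),1))
E
```

```text
t 18.68 p [495.7 317.5 198.2] x [-0.906 -0.346  0.245] z [-0.228 -0.088 -0.97 ] F [-0.8 -0.9 -0.2] w 85.6 g 0.0
8 452 z 102.8 b [-21.4  26.9]
16 751 z 101.1 b [-23.9  26.9]
24 736 z 99.1 b [-22.3  26.7]
32 747 z 97.0 b [-22.7  26.4]
40 699 z 94.7 b [-24.9  25.9]
48 662 z 92.5 b [-25.1  25.7]
56 640 z 90.2 b [-24.3  25.2]
64 609 z 88.1 b [-24.4  25. ]
72 581 z 85.6 b [-24.8  24.4]
80 207 z 83.7 b [-24.9  24.1]
96 13 z 84.6 b [19.  24.5]
[-2.56000e-01  2.00000e-02  1.04653e+02] front a [  5.78523766 103.34243151]
top z 83.7
```

View pics/w12.png

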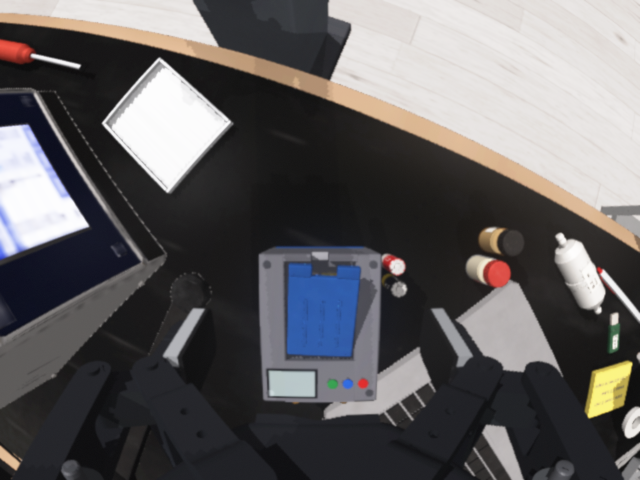

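The cover is propped with a 14.4° slope, and its front is at px (320,265). The driver lies back at (40,55), the tray is at (168,125), and the cells still stand at (393,265) and (396,285).

```bash
python3 - <<'E'
from h import *
plan([497.5,320.4,84.5],-158.6,14.4,5)
E
```

```text
to [497.5, 320.4, 84.5] rows 5
[-0.62  0.04  2.21] [ 0.01  0.06 -0.09]
[-0.62  0.04  2.21] [ 0.01  0.06 -0.09]
[-0.62  0.04  2.21] [ 0.01  0.06 -0.09]
[-0.62  0.04  2.21] [ 0.01  0.06 -0.09]
[-0.62  0.04  2.2 ] [ 0.01  0.06 -0.09]
```

{"fn": "send_rows", "kwargs": {
  "targets": [
    {"gripper":-1,"x":-0.62,"y":0.04,"z":2.2,"ax":0,"ay":0.06,"az":-0.09},
    {"gripper":-1,"x":-0.62,"y":0.04,"z":2.2,"ax":0,"ay":0.06,"az":-0.09},
    {"gripper":-1,"x":-0.62,"y":0.04,"z":2.2,"ax":0,"ay":0.06,"az":-0.09},
    {"gripper":-1,"x":-0.62,"y":0.04,"z":2.2,"ax":0,"ay":0.06,"az":-0.09},
    {"gripper":-1,"x":0,"y":0,"z":0,"ax":0,"ay":0,"az":0}
  ]
}}

```text
clock: 19.15
position: [494.5, 318.5, 104.6]
ee_rot: [-0.183, 0.975, -0.024, -0.126]
contact_force: [0.4, 0.1, -0.2]
gripper_width: 85.3
grasp_force: 0.0
```

```bash
python3 - <<'E'
from h import *
st(); plan([497.5,320.4,84.5],-158.6,14.4,1)
E
```

```text
t 19.15 p [494.5 318.5 104.6] x [-0.901 -0.351  0.254] z [-0.237 -0.093 -0.967] F [ 0.4  0.1 -0.2] w 85.3 g 0.0
to [497.5, 320.4, 84.5] rows 1
[-0.84  0.07  1.85] [ 0.   -0.34 -0.14]
```

{"fn": "send_rows", "kwargs": {
  "targets": [
    {"gripper":-1,"x":-0.42,"y":0.03,"z":0.95,"ax":0,"ay":-0.3,"az":-0.1},
    {"gripper":-1,"x":-0.42,"y":0.03,"z":0.9,"ax":0,"ay":0,"az":0},
    {"gripper":-1,"x":0,"y":0,"z":0,"ax":0,"ay":0,"az":0},
    {"gripper":0,"x":0,"y":0,"z":0,"ax":0,"ay":0,"az":0},
    {"gripper":1,"x":0,"y":0,"z":0,"ax":0,"ay":0,"az":0}
  ]
}}

```text
clock: 19.57
position: [501.1, 322.5, 89.3]
ee_rot: [-0.184, 0.975, -0.021, -0.119]
contact_force: [-0.3, 0.1, 0.5]
gripper_width: 64.0
grasp_force: 0.0
```

{"fn": "send_rows", "kwargs": {
  "targets": [
    {"gripper":1,"x":0,"y":0,"z":0,"ax":0,"ay":0,"az":0},
    {"gripper":1,"x":0,"y":0,"z":0,"ax":0,"ay":0,"az":0},
    {"gripper":1,"x":0,"y":0,"z":0,"ax":0,"ay":0,"az":0}
  ]
}}

```text
clock: 19.82
position: [501.5, 322.6, 89.6]
ee_rot: [-0.184, 0.976, -0.021, -0.118]
contact_force: [0.2, 0.1, 2.2]
gripper_width: 47.8
grasp_force: 61.2
```

```bash
python3 - <<'E'
from h import *
st(); plan([497.5,320.4,84.5],-158.6,14.4,1)
E
```

```text
t 19.82 p [501.5 322.6  89.6] x [-0.904 -0.354  0.239] z [-0.223 -0.085 -0.971] F [0.2 0.1 2.2] w 47.8 g 61.2
to [497.5, 320.4, 84.5] rows 1
[ 0.32 -0.07  0.6 ] [ 0.13  0.58 -0.03]
```

The grip sits about 6 mm shallower than planned, so I regrip deeper.

{"fn": "send_rows", "kwargs": {
  "targets": [
    {"gripper":-0.6,"x":0,"y":0,"z":0,"ax":0,"ay":0,"az":0},
    {"gripper":-0.6,"x":0,"y":0,"z":0,"ax":0,"ay":0,"az":0},
    {"gripper":-0.6,"x":0.3,"y":0,"z":0.55,"ax":0,"ay":0.6,"az":0},
    {"gripper":-0.6,"x":0,"y":0,"z":0,"ax":0,"ay":0,"az":0},
    {"gripper":-0.6,"x":0,"y":0,"z":0,"ax":0,"ay":0,"az":0}
  ]
}}

```text
clock: 20.23
position: [496.2, 320.3, 83.0]
ee_rot: [-0.184, 0.975, -0.023, -0.126]
contact_force: [0.1, 0.7, 1.1]
gripper_width: 68.2
grasp_force: 0.0
```

{"fn": "send_rows", "kwargs": {
  "targets": [
    {"gripper":1,"x":0,"y":0,"z":0,"ax":0,"ay":0,"az":0},
    {"gripper":1,"x":0,"y":0,"z":0,"ax":0,"ay":0,"az":0},
    {"gripper":1,"x":0,"y":0,"z":0,"ax":0,"ay":0,"az":0},
    {"gripper":1,"x":0,"y":0,"z":0,"ax":0,"ay":0,"az":0}
  ]
}}

```text
clock: 20.57
position: [497.0, 320.8, 84.0]
ee_rot: [-0.184, 0.975, -0.023, -0.124]
contact_force: [0.6, 0.2, 0.8]
gripper_width: 48.3
grasp_force: 61.5
```

```bash
python3 - <<'E'
from h import *
st(); plan([497.5,320.4,84.5],-158.6,14.4,1)
im,d=arm.get_image('side'); im2,d2=arm.get_image('wrist')
cv2.imwrite('pics/m13.png',np.hstack([cv2.resize(im[270:370,190:330,::-1],(420,300),interpolation=2),cv2.resize(im2[150:430,160:515,::-1],(380,300),interpolation=2)]))
E
```

```text
t 20.57 p [497.  320.8  84. ] x [-0.902 -0.352  0.251] z [-0.234 -0.09  -0.968] F [0.6 0.2 0.8] w 48.3 g 61.5
to [497.5, 320.4, 84.5] rows 1
[-0.02 -0.06 -0.06] [ 0.12 -0.13 -0.05]
```

{"fn": "send_rows", "kwargs": {
  "targets": [
    {"gripper":1,"x":0.25,"y":0,"z":-0.97,"ax":0,"ay":0,"az":0},
    {"gripper":1,"x":0.5,"y":0,"z":-1.94,"ax":0,"ay":0,"az":0},
    {"gripper":1,"x":0.75,"y":0,"z":-2.9,"ax":0,"ay":0,"az":0},
    {"gripper":1,"x":0.75,"y":0,"z":-2.9,"ax":0,"ay":0,"az":0},
    {"gripper":1,"x":0.25,"y":0,"z":-0.97,"ax":0,"ay":0,"az":0}
  ]
}}

```text
clock: 21.08
position: [498.7, 321.6, 189.1]
ee_rot: [-0.184, 0.975, -0.021, -0.121]
contact_force: [0.7, 0.8, 1.1]
gripper_width: 48.4
grasp_force: 61.7
```

```bash
python3 - <<'E'
from h import *
st()
im,W,m=wrist('w14'); s=arm.read_state()
L=R.from_quat(s['ee_rot']).inv().apply((W-s['position']).reshape(-1,3)).reshape(W.shape)
k=hsvm(im,95,130,110)&(abs(L[...,1])<35)&(abs(L[...,2])<45)&(abs(L[...,0])<75)
p=L[k]; A=np.c_[p[:,:2],np.ones(len(p))]; co=np.linalg.lstsq(A,p[:,2],rcond=None)[0]
r=np.abs(A@co-p[:,2])<3; co=np.linalg.lstsq(A[r],p[r,2],rcond=None)[0]
print(len(p),np.round(co,3),np.round(np.percentile(p[r],[1,99],axis=0),1))
plan([419,117,170],-112.7,0,13)
E
```

```text
t 21.08 p [498.7 321.6 189.1] x [-0.903 -0.354  0.244] z [-0.228 -0.086 -0.97 ] F [0.7 0.8 1.1] w 48.4 g 61.7
13725 [-1.2000e-02 -0.0000e+00 -1.5418e+01] [[-46.2 -25.1 -16.8]
 [ 15.4  23.1 -13.3]]
to [419, 117, 170] rows 13
[ 1.08 -1.24  0.42] [ 0.45 -1.01 -3.51]
[ 1.16 -1.17  0.41] [ 0.45 -1.01 -3.51]
[ 1.23 -1.1   0.4 ] [ 0.45 -1.01 -3.51]
[ 1.31 -1.01  0.38] [ 0.45 -1.01 -3.51]
[ 1.37 -0.93  0.37] [ 0.45 -1.01 -3.51]
[ 1.43 -0.84  0.35] [ 0.45 -1.01 -3.51]
[ 1.49 -0.75  0.33] [ 0.45 -1.01 -3.51]
[ 1.54 -0.65  0.31] [ 0.45 -1.01 -3.51]
[ 1.58 -0.56  0.28] [ 0.45 -1.01 -3.51]
[ 1.61 -0.46  0.26] [ 0.45 -1.01 -3.51]
[ 1.64 -0.35  0.23] [ 0.45 -1.01 -3.51]
[ 1.67 -0.25  0.21] [ 0.45 -1.01 -3.51]
[ 1.68 -0.15  0.18] [ 0.45 -1.01 -3.51]
```

View pics/w14.png

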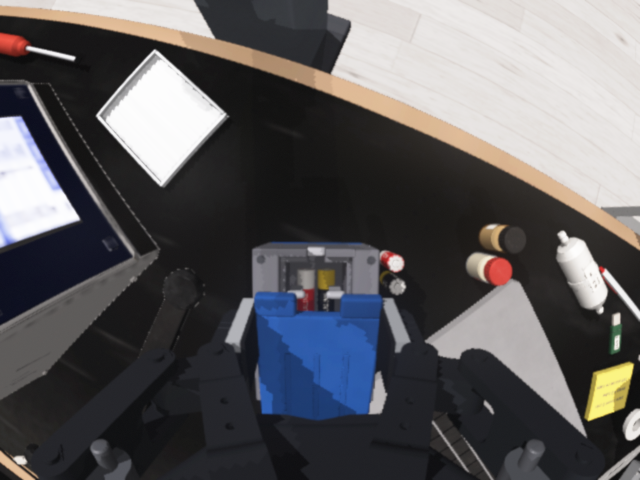

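The cover is held square in the gripper. The battery bay at px (315,285) is now open, and the cells and vials stand where they were. I go above the tray.

```bash
python3 - <<'E'
from h import *
plan([410.5,96.7,130],-112.7,0,13)
E
```

```text
to [410.5, 96.7, 130] rows 13
[ 1.12 -1.37  0.75] [ 0.45 -1.01 -3.51]
[ 1.21 -1.29  0.73] [ 0.45 -1.01 -3.51]
[ 1.3  -1.21  0.72] [ 0.45 -1.01 -3.51]
[ 1.38 -1.12  0.71] [ 0.45 -1.01 -3.51]
[ 1.46 -1.03  0.69] [ 0.45 -1.01 -3.51]
[ 1.53 -0.93  0.67] [ 0.45 -1.01 -3.51]
[ 1.6  -0.83  0.65] [ 0.45 -1.01 -3.51]
[ 1.66 -0.72  0.63] [ 0.45 -1.01 -3.51]
[ 1.71 -0.61  0.6 ] [ 0.45 -1.01 -3.51]
[ 1.76 -0.5   0.58] [ 0.45 -1.01 -3.51]
[ 1.79 -0.39  0.55] [ 0.45 -1.01 -3.51]
[ 1.82 -0.27  0.52] [ 0.45 -1.01 -3.51]
[ 1.85 -0.16  0.49] [ 0.45 -1.01 -3.51]
```

{"fn": "send_rows", "kwargs": {
  "targets": [
    {"gripper":1,"x":1.12,"y":-1.37,"z":0.5,"ax":0.45,"ay":-1.01,"az":-3.51},
    {"gripper":1,"x":1.21,"y":-1.29,"z":0.6,"ax":0.45,"ay":-1.01,"az":-3.51},
    {"gripper":1,"x":1.3,"y":-1.21,"z":0.7,"ax":0.45,"ay":-1.01,"az":-3.51},
    {"gripper":1,"x":1.38,"y":-1.12,"z":0.7,"ax":0.45,"ay":-1.01,"az":-3.51},
    {"gripper":1,"x":1.46,"y":-1.03,"z":0.7,"ax":0.45,"ay":-1.01,"az":-3.51}
  ]
}}

```text
clock: 21.55
position: [462.5, 233.0, 164.4]
ee_rot: [-0.335, 0.939, -0.014, -0.081]
contact_force: [-0.9, 0.5, -0.0]
gripper_width: 48.1
grasp_force: 61.7
```

{"fn": "send_rows", "kwargs": {
  "targets": [
    {"gripper":1,"x":1.53,"y":-0.93,"z":0.7,"ax":0.45,"ay":-1.01,"az":-3.51},
    {"gripper":1,"x":1.6,"y":-0.83,"z":0.65,"ax":0.45,"ay":-1.01,"az":-3.51},
    {"gripper":1,"x":1.66,"y":-0.72,"z":0.63,"ax":0.45,"ay":-1.01,"az":-3.51},
    {"gripper":1,"x":1.71,"y":-0.61,"z":0.6,"ax":0.45,"ay":-1.01,"az":-3.51},
    {"gripper":1,"x":1.76,"y":-0.5,"z":0.58,"ax":0.45,"ay":-1.01,"az":-3.51}
  ]
}}

```text
clock: 21.97
position: [428.1, 146.3, 142.2]
ee_rot: [-0.476, 0.879, -0.006, -0.034]
contact_force: [0.3, -1.3, 0.6]
gripper_width: 48.0
grasp_force: 61.7
```

{"fn": "send_rows", "kwargs": {
  "targets": [
    {"gripper":1,"x":1.79,"y":-0.39,"z":0.55,"ax":0.45,"ay":-1.01,"az":-3.51},
    {"gripper":1,"x":1.82,"y":-0.27,"z":0.52,"ax":0.45,"ay":-1.01,"az":-3.51},
    {"gripper":1,"x":1.85,"y":-0.16,"z":0.49,"ax":0.45,"ay":-1.01,"az":-3.51},
    {"gripper":1,"x":0,"y":0,"z":0,"ax":0,"ay":0,"az":0},
    {"gripper":1,"x":0,"y":0,"z":0,"ax":0,"ay":0,"az":0}
  ]
}}

```text
clock: 22.38
position: [407.6, 94.4, 129.4]
ee_rot: [-0.553, 0.833, -0.0, -0.006]
contact_force: [0.3, 1.0, 0.2]
gripper_width: 48.3
grasp_force: 61.7
```

```bash
python3 - <<'E'
from h import *
st(); plan([410.5,96.7,20],-112.7,0,5)
im,d=arm.get_image('top')
E
```

```text
t 22.38 p [407.6  94.4 129.4] x [-0.389 -0.921  0.011] z [-0.01  -0.007 -1.   ] F [0.3 1.  0.2] w 48.3 g 61.7
to [410.5, 96.7, 20] rows 5
[-0.09 -0.05  2.19] [ 0.07 -0.12 -0.04]
[-0.08 -0.05  2.19] [ 0.07 -0.12 -0.04]
[-0.08 -0.04  2.19] [ 0.07 -0.12 -0.04]
[-0.08 -0.04  2.19] [ 0.07 -0.12 -0.04]
[-0.07 -0.04  2.19] [ 0.07 -0.12 -0.04]
```

{"fn": "send_rows", "kwargs": {
  "targets": [
    {"gripper":1,"x":-0.09,"y":-0.05,"z":2.2,"ax":0.07,"ay":-0.12,"az":0},
    {"gripper":1,"x":-0.08,"y":-0.05,"z":2.2,"ax":0.07,"ay":-0.12,"az":0},
    {"gripper":1,"x":-0.08,"y":-0.05,"z":2.2,"ax":0.07,"ay":-0.12,"az":0},
    {"gripper":1,"x":-0.08,"y":-0.05,"z":2.2,"ax":0.07,"ay":-0.12,"az":0},
    {"gripper":1,"x":-0.08,"y":-0.05,"z":1.4,"ax":0.07,"ay":-0.12,"az":0}
  ]
}}

```text
clock: 22.85
position: [412.1, 98.5, 26.1]
ee_rot: [-0.554, 0.833, 0.0, -0.0]
contact_force: [-0.0, 0.7, -0.0]
gripper_width: 48.5
grasp_force: 61.7
```

{"fn": "send_rows", "kwargs": {
  "targets": [
    {"gripper":1,"x":0,"y":0,"z":0,"ax":0,"ay":0,"az":0},
    {"gripper":1,"x":0,"y":0,"z":0,"ax":0,"ay":0,"az":0}
  ]
}}

```text
clock: 23.02
position: [412.4, 98.5, 27.5]
ee_rot: [-0.554, 0.833, -0.0, -0.0]
contact_force: [-0.0, 0.2, -1.0]
gripper_width: 48.4
grasp_force: 61.8
```

```bash
python3 - <<'E'
from h import *
st(); plan([410.5,96.7,9],-112.7,0,3)
im,W,m=wrist('w15'); z=W[...,2]; x=W[...,0]; y=W[...,1]
rect((x>330)&(x<510)&(y>20)&(y<220)&(z>15)&(z<60)&hsvm(im,95,130,110),W,'cover')
E
```

```text
t 23.02 p [412.4  98.5  27.5] x [-0.387 -0.922  0.   ] z [-0. -0. -1.] F [-0.   0.2 -1. ] w 48.4 g 61.8
to [410.5, 96.7, 9] rows 3
[0.08 0.04 0.62] [-0.   -0.01 -0.01]
[0.08 0.04 0.62] [-0.   -0.01 -0.01]
[0.08 0.04 0.62] [-0.   -0.01 -0.01]
cover 13521 c [419.7 112.8] size [65.2 49.5] ang 65.8 z 43.0
```

View pics/w15.png

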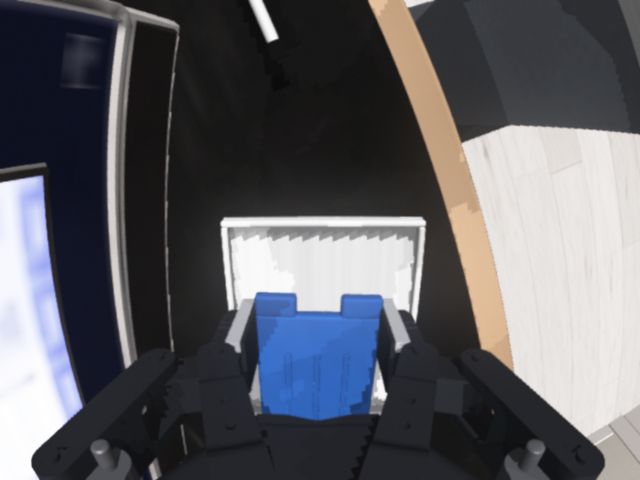

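The cover (px 257–381) is centred between the tray walls (px 225–422). I lower it.

{"fn": "send_rows", "kwargs": {
  "targets": [
    {"gripper":1,"x":0.08,"y":0.04,"z":0.6,"ax":0,"ay":0,"az":0},
    {"gripper":1,"x":0.08,"y":0.04,"z":0.6,"ax":0,"ay":0,"az":0},
    {"gripper":1,"x":0.04,"y":0,"z":0.5,"ax":0,"ay":0,"az":0},
    {"gripper":1,"x":0,"y":0,"z":0,"ax":0,"ay":0,"az":0},
    {"gripper":1,"x":0,"y":0,"z":0,"ax":0,"ay":0,"az":0}
  ]
}}

```text
clock: 23.48
position: [410.5, 96.3, 10.8]
ee_rot: [-0.553, 0.833, -0.0, 0.001]
contact_force: [-0.1, 0.7, -0.3]
gripper_width: 48.2
grasp_force: 61.8
```

{"fn": "send_rows", "kwargs": {
  "targets": [
    {"gripper":1,"x":0,"y":0,"z":0.2,"ax":0,"ay":0,"az":0},
    {"gripper":1,"x":0,"y":0,"z":0.1,"ax":0,"ay":0,"az":0},
    {"gripper":1,"x":0,"y":0,"z":0,"ax":0,"ay":0,"az":0}
  ]
}}

```text
clock: 23.73
position: [410.6, 96.5, 7.9]
ee_rot: [-0.553, 0.833, 0.0, 0.001]
contact_force: [-0.5, 0.2, -0.8]
gripper_width: 48.5
grasp_force: 61.8
```

{"fn": "send_rows", "kwargs": {
  "targets": [
    {"gripper":1,"x":0,"y":0,"z":0.1,"ax":0,"ay":0,"az":0},
    {"gripper":1,"x":0,"y":0,"z":0,"ax":0,"ay":0,"az":0},
    {"gripper":1,"x":0,"y":0,"z":0,"ax":0,"ay":0,"az":0}
  ]
}}

```text
clock: 23.98
position: [410.8, 96.6, 7.0]
ee_rot: [-0.554, 0.833, -0.0, 0.001]
contact_force: [-0.1, 0.3, 0.1]
gripper_width: 48.3
grasp_force: 61.9
```

{"fn": "send_rows", "kwargs": {
  "targets": [
    {"gripper":1,"x":0,"y":0,"z":0.1,"ax":0,"ay":0,"az":0},
    {"gripper":1,"x":0,"y":0,"z":0,"ax":0,"ay":0,"az":0},
    {"gripper":1,"x":0,"y":0,"z":0,"ax":0,"ay":0,"az":0}
  ]
}}

```text
clock: 24.23
position: [410.8, 96.4, 6.3]
ee_rot: [-0.554, 0.833, -0.0, 0.001]
contact_force: [-1.7, -1.2, 4.2]
gripper_width: 48.6
grasp_force: 62.4
```

Contact at 4 N, so I release and rise.

{"fn": "send_rows", "kwargs": {
  "targets": [
    {"gripper":-0.5,"x":0,"y":0,"z":0,"ax":0,"ay":0,"az":0},
    {"gripper":-0.5,"x":0,"y":0,"z":0,"ax":0,"ay":0,"az":0},
    {"gripper":-0.5,"x":0,"y":0,"z":-0.5,"ax":0,"ay":0,"az":0},
    {"gripper":-0.8,"x":0,"y":0,"z":-2,"ax":0,"ay":0,"az":0},
    {"gripper":-1,"x":0,"y":0,"z":-4,"ax":0,"ay":0,"az":0}
  ]
}}

```text
clock: 24.65
position: [407.9, 94.7, 68.7]
ee_rot: [-0.553, 0.833, 0.0, -0.004]
contact_force: [0.1, 1.0, 0.1]
gripper_width: 84.9
grasp_force: 0.0
```

{"fn": "send_rows", "kwargs": {
  "targets": [
    {"gripper":-1,"x":0,"y":0,"z":-4,"ax":0,"ay":0,"az":0},
    {"gripper":-1,"x":0,"y":0,"z":-4,"ax":0,"ay":0,"az":0},
    {"gripper":-1,"x":0,"y":0,"z":-3,"ax":0,"ay":0,"az":0},
    {"gripper":-1,"x":0,"y":0,"z":0,"ax":0,"ay":0,"az":0},
    {"gripper":-1,"x":0,"y":0,"z":0,"ax":0,"ay":0,"az":0}
  ]
}}

```text
clock: 25.07
position: [411.1, 96.9, 182.9]
ee_rot: [-0.553, 0.833, 0.0, 0.003]
contact_force: [-0.7, -0.3, -0.2]
gripper_width: 85.3
grasp_force: 0.0
```

```bash
python3 - <<'E'
from h import *
st()
im,W,m=wrist('w16'); z=W[...,2]; x=W[...,0]; y=W[...,1]
r,q=rect((x>330)&(x<510)&(y>20)&(y<220)&(z>10)&(z<60)&hsvm(im,95,130,110),W,'cover')
A=np.c_[q[:,:2],np.ones(len(q))]; print('slope',np.round(np.linalg.lstsq(A,q[:,2],rcond=None)[0],3))
rect((x>300)&(x<520)&(y>0)&(y<230)&(z<15)&hsvm(im,0,179,0,120),W,'tray')
for n in ['red_screwdriver','fresh_cell_a','black_vial','red_vial']:
    b=arm.boxes_of('wrist',n)[:2]; print(n,[(round(i['score'],2),np.round(i['rect'])) for i in b])
E
```

```text
t 25.07 p [411.1  96.9 182.9] x [-0.387 -0.922 -0.006] z [ 0.006  0.004 -1.   ] F [-0.7 -0.3 -0.2] w 85.3 g 0.0
cover 4403 c [419.9 115.3] size [74.4 48.1] ang 65.9 z 22.2
slope [1.0000e-03 1.0000e-03 2.1641e+01]
tray 8484 c [419.4 120. ] size [121.5  97.6] ang 67.6 z 2.9
red_screwdriver [(0.81, array([258.,   0.,  41.,  95.]))]
fresh_cell_a []
black_vial []
red_vial []
```

```bash
python3 -c "
from bench import arm
print(arm.job_done())"
```

```text
the job is handed in; nothing more can be done
None
```

The job is handed in: I levered the cover loose at the notch, laid the screwdriver back flat on the bench, and set the cover level, outer face up, in the tray. While levering, the arm hit a joint limit and swung the cover up about 40° before it settled on the catch. I saw no bystander moved in any view, though I did not recheck them all at the end.

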